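# Set the saw jig's length stop and load the brass bar

## Robot

A 6-joint arm with a two-finger parallel gripper is mounted at the origin on the work surface. World frame = base frame: x ahead of the robot, y to its left, z up, the work surface at z = 0. Lengths are in m, angles in rad, forces in N, time in s.
With the tool pointing down it reaches from about 0.35 to 0.875 m from the base axis. Payload 15.5 kg.
Tool frame: the origin (TCP) lies on the centre line of the jaws, within the pads' length; the fingertips stand 8 mm ahead of it and the grasp point (between the pads) lies 11 mm behind it (robot.nose_length is the distance from the TCP to the fingertips, in m); x points along the fingers, z is the direction in which the jaws open and shut, and the axes are right-handed (so a half turn about x gives the same grasp; the last joint's range is limited). The gripper opens to 85 mm and grips with 20 to 120 N. Pads are 22 mm wide; open, the fingers measure 114 mm over their backs; the gripper's body (76 mm by 85 mm) begins 54 mm behind the grasp point. The pads swing forward as they close: fully open they stand 13 mm farther back than shut.
Start: joints at [1.23, 0.494, 1.345, -0, 1.302, -0.096], TCP at [0.151, 0.606, 0.239] pointing down, gripper open.
Joint ranges: [-2.91, 2.91], [-0.82, 2.16], [0.22, 2.67], [-1.22, 4.37], [0.12, 2.79], [-3.08, 3.08]. Speed limits (rad/s): [1.89, 1.89, 2.57, 3.01, 3.01, 3.01].

## Interface

Orientations are given as a 3x3 rotation matrix whose columns are the frame's x, y, z axes.
In Python, from cell import robot, cams gives the robot as it stands.
- The arm moves only by the tool arm_command, never from a script. Its argument "plan" is one flat list of numbers, 6 for each row, row after row: the shift along the tool's x, y, z in mm, then the turn, a rotation vector about the tool's x, y, z in degrees. In form: [x, y, z, ax, ay, az, x, y, z, ax, ay, az, ...]. A call has 1 to 5 rows; each row shifts and turns the commanded pose from where the row before left it, along the tool's axes as they then stand; what a row does not reach is not made up. A row lasts 1/12 s, in which the tool goes at most 41.7 mm and 7.16 degrees, less where a joint would pass 70% of its speed; a pose out of reach is approached as far as the arm can. A call is refused whole if a number of a shift passes 41.7 or a number of a turn 7.16, either way. A call with a gripper value outside its range is refused whole. "gripper" is the closure, from -1 (fully open) to 1 (shut), so that 0 is half open, set as the call begins (left out, the last holds). The fingers move at their own pace and stop on an object; the grip force is fixed at half the most. Time passes only in rows, so rows that do not move let the fingers close. It gives the time, the measured TCP pose, the force and the opening at its end, in the units of the state.
- robot.get_obs(): the state, without advancing time (a new reading comes with each control period).
- cams.grab_frame(name): name is "side" or "top"; returns (picture, depth): 420x560x3 uint8, blue, green, red; 420x560 float32, m along the optical axis (not along the pixel's ray), 0 where there is no reading.
- cams.camera_model(name): a dict with "fx", "fy", "cx", "cy" (pixels), "R" (3x3) and "t" (3): a world point X has camera coordinates R X + t. Camera axes: x right, y down, z forward; pixel columns grow to the right and rows downward; lengths in m; the calibration is good to about 2 mm. A picture is of the moment at which its call begins. camera_model takes no time and is no camera call.
- robot.sign_off(): hands the job in, once; it reports no verdict.
The state is a dict: "time": time; "joint_positions": joint angles; "dq": joint speeds; "tau": joint torques, N m; "ee_pos": TCP position; "ee_rot": TCP orientation; "ft_force": force on the tool from outside, world axes, zero at the start; "wrist_torque": the same for the moment, N m; "finger_gap": finger opening in m.
Only numpy, scipy, OpenCV 4.12 (cv2) and the standard library are available. Lean on these libraries where they do the work, as an engineer would, in place of code of your own. Each camera call takes 0.05 s, during which the arm holds its last target.

## Task

Nudge the stiff blue stop block along the sawing jig until the white line on its top meets the tip of the red pointer, without pushing it past the pointer. Then lay the brass bar lengthwise on the jig's bed, between the brass saw cheeks, with its end butted against the front of the stop, the stop staying at its mark, and let go. Leave the aluminium bar, mallet, file and jar where they are.

Things in the scene. Friction and masses are not known exactly. Their poses are not given: they have to be found in the camera images.
- jig: Fixed sawing jig, origin under its centre. Dark bed 136 (x) x 400 (y) x 20 mm, top 20 mm above bench. Its +y: the way the stop moves, and the bar's direction. Steel rails centred at x = -55 and 55, 16 wide, 20 above the bed, from y = -200 to 35, flank the stop. Brass saw cheeks 30 high on the bed, y = 127 to 155, leave a lane 30 mm wide about x = 0, open at the top and ends.
- stop (a joint): Travel of the blue stop block along the jig's +y, in m, 0 to 0.14 (0: its centre at jig y = -120 mm). It slides stiffly, about 9 N of dry friction, and stays where it is left.
- stop_index (a point): End, next to the pointer, of the white line across the stop's top, 62 mm above bench. Blue block 88 (x) x 95 (y) x 42 mm on the bed, too wide to grip; the line crosses its middle along x; this point is at its x = +44 mm. Its flat back (brass plate), where it is nudged, lies 48 mm to -y of the line. Axes as the jig's.
- stop_face (a point): Centre of the lower edge of the stop block's front (+y) face, at the bed's top: the brass bar's end butts against this face. It moves with the stop. Axes as the jig's.
- mark_tip (a point): Tip of the fixed red pointer (about 20 x 18 x 22 mm) on the far (+x) rail, level with the stop's top and 3 mm beside it, 62 mm above bench. The white line must come level with it along the jig's y; at the start the line lies 35 to 105 mm short of it (to -y). Axes as the jig's.
- brass_center (a point): Centre of the loose brass bar, square, 150 x 18 x 18 mm, about 0.4 kg. Its x axis lies along its length. It lies on a fixed cork board 16 mm thick, 200 x 160 mm, beside the aluminium bar.
- alu_center (a point): Centre of the loose silver-grey aluminium bar, the same size as the brass one (150 x 18 x 18 mm), parallel to it within about 0.2 rad and about 76 mm from it on the cork board. To be left alone.
- mallet: Loose wooden mallet lying on the far side of the bench: dark head 40 x 85 mm, handle 200 mm. Origin under the head. To be left alone.
- file: Loose file with a wooden handle lying on the bench to the right of the jig, 220 mm long, 20 mm high. Origin at the joint of blade and handle. To be left alone.
- jar: Loose amber jar 68 mm wide, 90 mm high, standing beyond the jig. Origin at the centre of its underside. To be left alone.
Not all that is in view belongs to the job. There is more than one size of the part that bears brass_center; the job needs the largest.

How it is judged:
By the outcome, as a careful person would: the job done as asked, in the order asked, and still so for the second after the job is handed in, with the robot touching nothing.
It also fails if it takes over 58 s, if anything falls off the work surface, if the arm or the gripper's body presses on something with over 40 N, if the wrist force passes 120 N, or if a joint passes its speed limit or range.

## Working session

There is one attempt and no reset: what is moved stays moved. The work goes in short steps, Python scripts to look and compute and a tool call to move; the robot and the scene stay as the last step left them, time stands still between calls to the robot, and variables do not carry over. Pictures are saved under pics/ and viewed, and the job is handed in when it is done.

Besides the shell and the picture viewer there is one more tool, called after "Emit:" in YAML: its name, and indented under it one key for each argument. arm_command: Moves the arm, as the interface text tells. Its arguments: {"type":"object","properties":{"plan":{"type":"array","items":{"type":"number"}},"gripper":{"type":"number"}},"required":["plan"]}

```bash
ls; mkdir -p pics
python3 - <<'E'
from cell import robot,cams
import cv2,numpy as np
o=robot.get_obs()
print({k:np.round(v,3).tolist() for k,v in o.items()})
for n in("side","top"):
    p,d=cams.grab_frame(n); cv2.imwrite(f"pics/{n}0.png",p); np.savez(f"{n}0.npz",p=p,d=d)
    m=cams.camera_model(n); print(n,m)
E
```

```text
pics
{'time': 0.0, 'joint_positions': [1.23, 0.494, 1.346, -0.0, 1.303, -0.096], 'dq': [0.001, -0.001, -0.002, 0.001, 0.001, 0.001], 'tau': [-0.005, -88.217, -38.385, -0.001, 0.01, -0.0], 'ee_pos': [0.151, 0.606, 0.239], 'ee_rot': [[-0.0, -0.97, 0.242], [-0.001, 0.242, 0.97], [-1.0, 0.0, -0.001]], 'ft_force': [0.343, 0.11, 0.132], 'wrist_torque': [-0.042, 0.002, -0.034], 'finger_gap': 0.085}
side {'fx': 544.4125173542582, 'fy': 544.4125173542582, 'cx': 283.3915072666039, 'cy': 203.51644689884145, 'R': array([[-0.99541904, -0.09416701,  0.01653827],
       [-0.07350778,  0.64317487, -0.76218285],
       [ 0.06113548, -0.75990701, -0.64715052]]), 't': array([0.54593716, 0.12276677, 1.40821455])}
top {'fx': 472.23217342973027, 'fy': 472.23217342973027, 'cx': 279.6096279953089, 'cy': 204.5219077994848, 'R': array([[ 0.01089621, -0.99982802,  0.01500656],
       [-0.98091224, -0.01360146, -0.19397468],
       [ 0.19414544, -0.01260653, -0.98089175]]), 't': array([-0.07340656,  0.56896035,  1.16489441])}
```

View pics/top0.png

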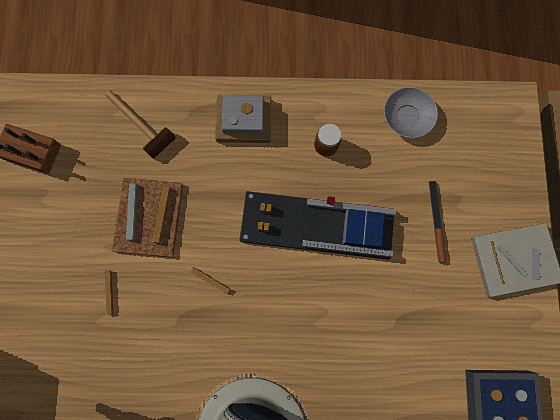

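View pics/side0.png

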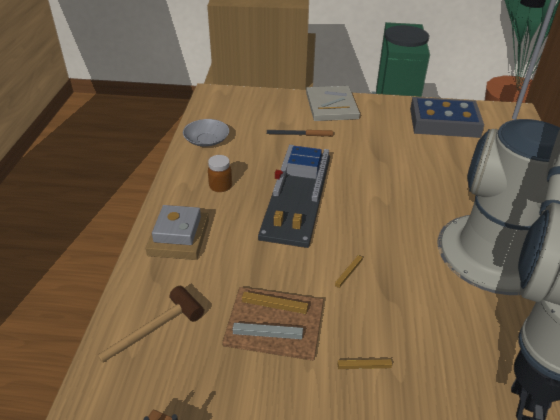

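Top view: the stop is at (363,227), the pointer at (331,201) and the saw cheeks at (265,208) and (263,227). There are three brass bar candidates: (162,215) on the cork, (111,293) loose, and (213,280) loose and thinner. The one on the cork at (162,215), beside the aluminium bar, fits the description. Next I'll measure and take a close crop.

```bash
cat > h.py <<'E'
import numpy as np,cv2
from cell import robot,cams
def ray(n,u,v,z):
    m=cams.camera_model(n);R=np.array(m['R']);t=np.array(m['t'])
    uv=np.atleast_2d(np.c_[u,v]).astype(float)
    d=np.c_[(uv[:,0]-m['cx'])/m['fx'],(uv[:,1]-m['cy'])/m['fy'],np.ones(len(uv))]@R
    c=-R.T@t
    return c+d*((z-c[2])/d[:,2])[:,None]
def pix(n,X):
    m=cams.camera_model(n);c=np.atleast_2d(X)@np.array(m['R']).T+m['t']
    return np.c_[m['fx']*c[:,0]/c[:,2]+m['cx'],m['fy']*c[:,1]/c[:,2]+m['cy']]
def depthpt(n,d,u,v): # world point
    m=cams.camera_model(n);z=d[v,u]
    return (np.array([(u-m['cx'])/m['fx']*z,(v-m['cy'])/m['fy']*z,z])-m['t'])@np.array(m['R'])
E
python3 - <<'E'
from h import *
for n,a,b in(("top",(180,275,235,405),(170,265,105,240)),("side",(140,250,255,340),(280,360,215,400))):
    p=np.load(f"{n}0.npz")['p']
    c1=cv2.resize(p[a[0]:a[1],a[2]:a[3]],None,fx=4,fy=4,interpolation=cv2.INTER_CUBIC)[:600,:800]
    c2=cv2.resize(p[b[0]:b[1],b[2]:b[3]],None,fx=4,fy=4,interpolation=cv2.INTER_CUBIC)[:600,:800]
    cv2.imwrite(f"pics/{n}_jig.png",c1);cv2.imwrite(f"pics/{n}_bar.png",c2)
d=np.load("top0.npz")['d'];p=np.load("top0.npz")['p']
for u,v in [(162,215),(133,210),(111,293),(363,227),(331,201),(300,225),(372,207),(150,240),(265,208)]:
    print(u,v,p[v,u],np.round(depthpt("top",d,u,v),4))
E
```

```text
162 215 [ 44  86 120] [0.5422 0.2405 0.0333]
133 210 [141 147 139] [0.5545 0.317  0.033 ]
111 293 [14 34 45] [0.3406 0.3658 0.0074]
363 227 [74 42 19] [ 0.5137 -0.2809  0.0581]
331 201 [18 19 85] [ 0.5802 -0.1991  0.0601]
300 225 [40 38 38] [ 0.522  -0.1211  0.0239]
372 207 [117 110 111] [ 0.5696 -0.3091  0.0408]
150 240 [ 68  94 131] [0.4784 0.2724 0.0147]
265 208 [20 16 20] [ 0.5677 -0.028   0.0164]
```

View pics/top_jig.png

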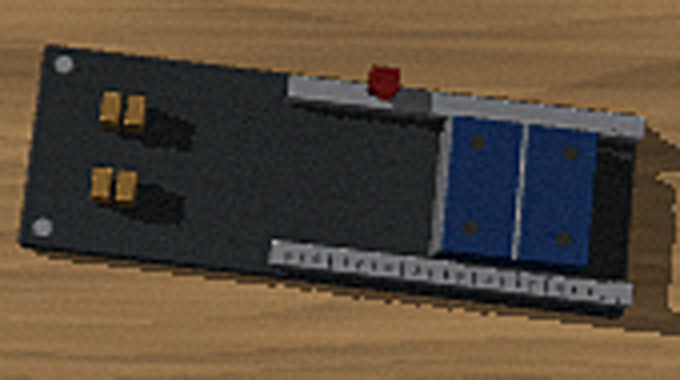

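View pics/top_bar.png

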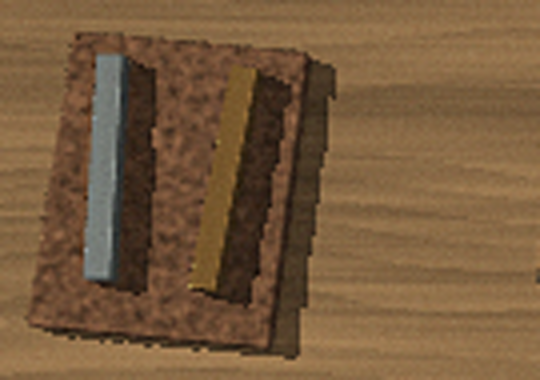

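View pics/side_jig.png

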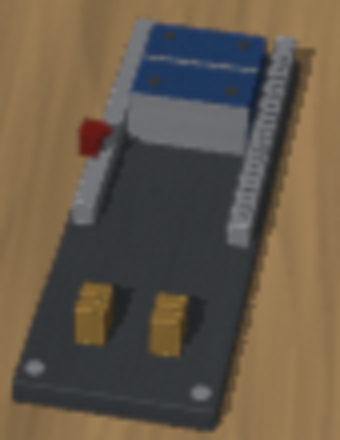

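```bash
cat >> h.py <<'E'
def rect(n,mask,z,roi):
    m=np.zeros_like(mask);y0,y1,x0,x1=roi;m[y0:y1,x0:x1]=mask[y0:y1,x0:x1]
    cs,_=cv2.findContours(m,cv2.RETR_EXTERNAL,cv2.CHAIN_APPROX_NONE)
    c=max(cs,key=cv2.contourArea)
    ys,xs=np.nonzero(cv2.drawContours(np.zeros_like(m),[c],-1,1,-1))
    P=ray(n,xs,ys,z)[:,:2]
    q=cv2.minAreaRect((P*1000).astype(np.float32))
    return q,P.mean(0)*1000,len(xs),(xs.mean(),ys.mean())
def masks(p):
    b,g,r=[p[...,i].astype(int) for i in range(3)]
    blue=((b>r+25)&(b>g+15)).astype(np.uint8)
    red=((r>60)&(r>2.5*g)&(r>2.5*b)).astype(np.uint8)
    hsv=cv2.cvtColor(p,cv2.COLOR_BGR2HSV)
    return blue,red,hsv
E
python3 - <<'E'
from h import *
for n,rj,rb in(("top",(180,275,235,405),(182,250,145,176)),("side",(140,250,255,340),(285,318,238,312))):
    p=np.load(f"{n}0.npz")['p'];blue,red,hsv=masks(p)
    blue=cv2.morphologyEx(blue,cv2.MORPH_CLOSE,np.ones((5,5)))
    print(n,"blue",rect(n,blue,.062,rj)); print("red",rect(n,red,.062,rj))
    ys,xs=np.nonzero(red);print('red px',xs.min(),xs.max(),ys.min(),ys.max())
    # bar
    br=cv2.inRange(hsv,(12,110,50),(30,255,255))
    print("brass",rect(n,br,.034,rb))
    dark=((p.max(2)<70)).astype(np.uint8)
    print("hsv bar",hsv[215,162] if n=="top" else hsv[302,275], hsv[210,150] if n=="top" else hsv[345,300])
    # line
    y0,y1,x0,x1=rj
    er=cv2.erode(cv2.morphologyEx(blue,cv2.MORPH_CLOSE,np.ones((9,9))),np.ones((3,3)))
    g=p.max(2)*0+p[...,2]; l=((g>70)&(er>0)).astype(np.uint8)
    ys,xs=np.nonzero(l); 
    print("line",len(xs)); P=ray(n,xs,ys,.062)*1000
    vx,vy,cx,cy=cv2.fitLine(P[:,:2].astype(np.float32),cv2.DIST_HUBER,0,.01,.01).ravel()
    s=(P[:,:2]-[cx,cy])@[vx,vy];print(vx,vy,cx,cy,s.min(),s.max())
    cv2.imwrite(f"pics/m_{n}.png",cv2.resize(np.hstack([br[rb[0]:rb[1],rb[2]:rb[3]]]),None,fx=4,fy=4))
E
```

```text
top blue (((511.319580078125, -283.5693664550781), (93.95864868164062, 90.0042724609375), 83.66708374023438), array([ 512.04612549, -283.76358926]), 1244, (np.float64(364.43247588424435), np.float64(227.4565916398714)))
red (((581.2117309570312, -197.59060668945312), (18.09759521484375, 18.72646141052246), 89.3421401977539), array([ 582.83760159, -198.61660199]), 46, (np.float64(330.89130434782606), np.float64(199.84782608695653)))
red px 317 334 134 204
brass (((542.016845703125, 246.04864501953125), (180.6084747314453, 79.10149383544922), 3.0774152278900146), array([540.89321884, 247.10856386]), 1969, (np.float64(159.36363636363637), np.float64(215.5647536820721)))
hsv bar [ 17 162 120] [ 12 139 119]
line 104
0.81824183 0.5748741 252.90309 -464.8777 -274.31387602649824 346.1075942148456
side blue (((511.8921203613281, -278.33978271484375), (90.99542236328125, 89.54889678955078), 84.03732299804688), array([ 512.45806577, -277.1096345 ]), 539, (np.float64(304.6808905380334), np.float64(156.1094619666048)))
red (((581.8856201171875, -180.90554809570312), (17.063892364501953, 28.141441345214844), 6.077353477478027), array([ 583.25858657, -182.38405644]), 36, (np.float64(277.5833333333333), np.float64(173.63888888888889)))
red px 275 281 171 177
brass (((545.1005859375, 252.0640869140625), (169.35308837890625, 92.21883392333984), 6.232251167297363), array([545.19157935, 252.86523663]), 2442, (np.float64(274.5), np.float64(301.0)))
hsv bar [ 19 157 130] [ 14 120 127]
line 247
0.82374126 0.5669659 116.67969 -564.56757 -161.02000453178755 516.985257676533
```

```bash
cat >> h.py <<'E'
def line(n,p,roi,z=.062):
    y0,y1,x0,x1=roi
    b,g,r=[p[...,i].astype(float) for i in range(3)]
    blue,_,_=masks(p); m=np.zeros_like(blue); m[y0:y1,x0:x1]=blue[y0:y1,x0:x1]
    hull=cv2.convexHull(np.c_[np.nonzero(m)[::-1]].astype(np.int32))
    H=cv2.erode(cv2.fillConvexPoly(np.zeros_like(m),hull,1),np.ones((5,5)))
    w=np.clip(r-35,0,None)*H  # weight by redness (white on blue)
    w[r<45]=0
    ys,xs=np.nonzero(w); 
    return xs,ys,w[ys,xs],H
E
python3 - <<'E'
from h import *
for n,rj,rb in(("top",(195,262,330,390),(182,250,145,176)),("side",(140,172,280,325),(285,318,238,312))):
    p=np.load(f"{n}0.npz")['p']
    xs,ys,w,H=line(n,p,rj)
    P=ray(n,xs,ys,.062)[:,:2]*1000
    k=P-np.median(P,0); 
    # y = a + b x weighted, trimmed
    ok=np.ones(len(P),bool)
    for _ in range(4):
        c=np.polyfit(P[ok,0]-512,P[ok,1],1,w=np.sqrt(w[ok])); ok=abs(np.polyval(c,P[:,0]-512)-P[:,1])<5
    print(n,"line: slope, y at x=512",c,ok.sum(),len(P),"xr",P[ok,0].min(),P[ok,0].max())
    hsv=cv2.cvtColor(p,cv2.COLOR_BGR2HSV)
    sub=hsv[rb[0]:rb[1],rb[2]:rb[3]]
    br=cv2.inRange(hsv,(16,150,70),(30,255,255))
    print("brass",rect(n,br,.034,rb))
    cv2.imwrite(f"pics/m2_{n}.png",cv2.resize(br[rb[0]:rb[1],rb[2]:rb[3]],None,fx=5,fy=5,interpolation=0))
# bed
p=np.load("top0.npz")['p']
dark=(p.max(2)<62).astype(np.uint8)
cv2.imwrite("pics/dark.png",cv2.resize(dark[180:275,235:405]*255,None,fx=4,fy=4,interpolation=0))
# holes light discs & corners
m=cv2.morphologyEx(dark,cv2.MORPH_OPEN,np.ones((2,2)))
print(rect("top",m,.02,(180,275,235,340)))
E
```

```text
top line: slope, y at x=512 [-1.08573016e-01 -2.84057613e+02] 47 48 xr 472.0572040641448 549.5477414106466
brass (((545.6058959960938, 244.82254028320312), (17.776668548583984, 148.70156860351562), 82.43048095703125), array([545.47226585, 244.7040301 ]), 372, (np.float64(160.3736559139785), np.float64(213.80376344086022)))
side line: slope, y at x=512 [-1.04951667e-01 -2.80309017e+02] 49 75 xr 475.9572555359704 548.0433902505504
brass (((545.8577270507812, 256.2362976074219), (28.840097427368164, 148.44964599609375), 82.8544692993164), array([545.00908012, 256.51683182]), 653, (np.float64(274.52220520673814), np.float64(302.1424196018377)))
(((528.1351318359375, -100.91606140136719), (261.21319580078125, 137.69784545898438), 83.86470031738281), array([527.82475102, -91.57484131]), 4563, (np.float64(288.76944992329607), np.float64(222.9747972824896)))
```

View pics/m2_top.png

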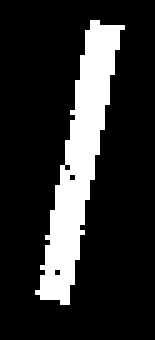

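View pics/m2_side.png

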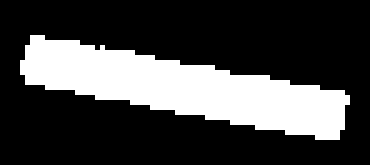

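View pics/dark.png

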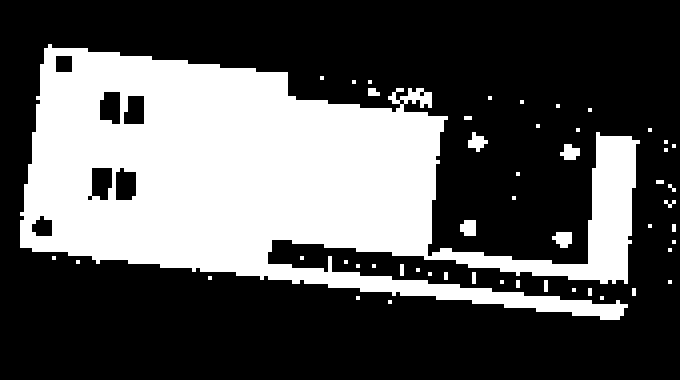

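Run:
```python
from h import *
for n in("top","side"):
    m=cams.camera_model(n);print(n,"cam",-np.array(m['R']).T@m['t'])
a=np.load("top0.npz")['p'][190:212,315:375];b=np.load("side0.npz")['p'][145:185,265:325]
cv2.imwrite("pics/ptr.png",np.vstack([cv2.resize(a,None,fx=9,fy=9,interpolation=0),cv2.resize(b,None,fx=9,fy=9,interpolation=0)]))
print(a[6:16,10:24,2])
for n,roi in(("top",(195,240,250,275)),("side",(205,232,268,306))):
    hsv=cv2.cvtColor(np.load(f"{n}0.npz")['p'],cv2.COLOR_BGR2HSV)
    br=cv2.inRange(hsv,(12,120,70),(30,255,255))
    ys,xs=np.nonzero(br[roi[0]:roi[1],roi[2]:roi[3]]);print(n,len(xs))
    P=ray(n,xs+roi[2],ys+roi[0],.05)[:,:2]*1000
    th=np.radians(6.15);xj=np.array([np.cos(th),-np.sin(th)]);yj=np.array([np.sin(th),np.cos(th)])
    A=P@xj;B=P@yj
    mid=(A.max()+A.min())/2
    print("jig coords: x range",A.min(),A[A<mid].max(),A[A>mid].min(),A.max(),"y",B.min(),B.max())
    print("stop lateral coord of blue centre",np.array([511.3,-283.6])@xj)
```

```text
top cam [ 0.33274109 -0.05096996  1.2541008 ]
side cam [0.46636868 1.04256088 0.99586864]
[[127 126 131  87 100 107  84 129 127 127 128 131 124 132]
 [124 131 113  91  76  75  82  82  88  94 129 124 126 126]
 [129 132  77  92  86  83  82  76  74  81 130 129 126 126]
 [142 146  81  80  77  78  84  87  84  75 133 130 133 130]
 [113  95  47  85  74  85  84  81  76  84 140 134 130 129]
 [110 112  71  83  99  89  85  86  84  85  90 145 146 149]
 [114  84  37  56  88  86  91  87  89  48  48  53  41  65]
 [109 117  34  29  60  81  80  88  56  57  58  59  53  52]
 [107 109 113 110  74  72  65  56  44  57  56  57  55  49]
 [124 123 122 121 117 106  95  58  57  57  60  59  61  59]]
top 131
jig coords: x range 505.39267613653294 524.7059816182734 555.3174823346005 573.9954725974468 y 17.829180123593957 45.19841518795316
stop lateral coord of blue centre 538.7399484487214
side 231
jig coords: x range 501.623902490431 524.1084132366701 551.0827138444436 574.5176955886234 y 22.54857355845493 80.49437495194846
stop lateral coord of blue centre 538.7399484487214
```

View pics/ptr.png

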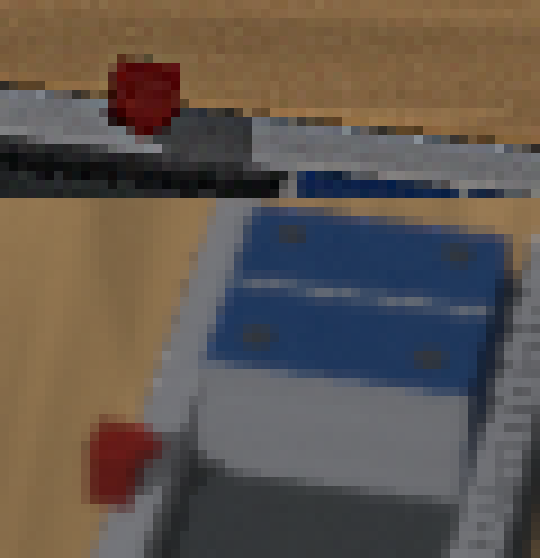

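Run:
```python
from h import *
th=np.radians(6.15);xj=np.array([np.cos(th),-np.sin(th)]);yj=np.array([np.sin(th),np.cos(th)])
for n,u,v in(("top",331,202),("top",331.5,202),("top",331,203),("side",282.3,171.5),("side",282.3,172.5),("side",281.3,172)):
    P=ray(n,u,v,.062)[0,:2]*1000
    l=(512,-284.06) if n=="top" else (512,-280.31)
    print(n,u,v,P,"jx",P@xj,"jy",P@yj,"dist line->tip",(P-l)@yj)
```

```text
top 331 202 [ 577.16319792 -198.8391255 ] jx 595.1435114580755 jy -135.86226713568206 dist line->tip 91.71146181337454
top 331.5 202 [ 577.18122763 -200.13162326] jx 595.2999049619608 jy -137.14539479973556 dist line->tip 90.42833414932103
top 331 203 [ 574.53033326 -198.81214558] jx 592.5229089660301 jy -136.11750590030115 dist line->tip 91.45622304875545
side 282.3 171.5 [ 570.94615041 -193.90864424] jx 588.4340329865436 jy -131.62620483038714 dist line->tip 92.2191059962953
side 282.3 172.5 [ 570.49480826 -189.21414584] jx 587.4823585454686 jy -127.0070771310082 dist line->tip 96.83823369567425
side 281.3 172 [ 573.54622914 -191.22866777] jx 590.7320372570075 jy -128.6831010748172 dist line->tip 95.16220975186525
```

```bash
cat >> h.py <<'E'
TH=np.radians(6.15);XJ=np.array([np.cos(TH),-np.sin(TH)]);YJ=np.array([np.sin(TH),np.cos(TH)])
def jw(jx,jy): return np.array(jx*XJ+jy*YJ)
def plan(tx,ty,tz,yaw,step=40.,turn=7.1,start=None):
    """mm, deg; prints rows (shift in tool axes mm, turn deg)"""
    o=robot.get_obs();p=np.array(o['ee_pos'])*1000;R=np.array(o['ee_rot'])
    if start is not None: p=np.array(start[:3],float); psi=start[3]
    else: psi=np.degrees(np.arctan2(R[1,2],R[0,2]))
    d=np.array([tx,ty,tz],float)-p;dy=(yaw-psi+180)%360-180
    n=max(1,int(np.ceil(np.linalg.norm(d)/step)),int(np.ceil(abs(dy)/turn)))
    rows=[]
    for i in range(n):
        rem=np.array([tx,ty,tz])-p; s=rem/(n-i); a=np.radians(psi)
        z=np.array([np.cos(a),np.sin(a),0]);y=np.array([-np.sin(a),np.cos(a),0])
        t=np.round([-s[2],s@y,s@z],1); da=round(-(yaw-psi+180-360*((yaw-psi+180)//360)-180)/(n-i),2)
        p=p+np.array([0,0,-1])*t[0]+y*t[1]+z*t[2];psi-=da
        rows.append([*t,da,0,0])
    print(n,"rows; end",p.round(1),round(psi,2))
    for i in range(0,n,5): print([float(v) if v%1 else int(v) for r in rows[i:i+5] for v in r])
    return [*p,psi]
def st():
    o=robot.get_obs();R=np.array(o['ee_rot']);p=np.array(o['ee_pos'])*1000
    print("t",round(o['time'],2),"tcp",p.round(1),"jig",(p[:2]@XJ).round(1),(p[:2]@YJ).round(1),"yaw",np.degrees(np.arctan2(R[1,2],R[0,2])).round(2),"xaxis",R[:,0].round(3),"F",np.round(o['ft_force'],1),"gap",round(o['finger_gap']*1000,1))
E
python3 - <<'E'
from h import *
s=plan(480,150,200,0)
x,y=jw(539,-312);print(x,y)
plan(x,y,120,-6.15,start=s)
E
```

```text
15 rows; end [480. 150. 200.] -0.0
[2.6, -28.6, -24.2, 5.07, 0, 0, 2.6, -30.7, -21.6, 5.06, 0, 0, 2.6, -32.4, -18.8, 5.07, 0, 0, 2.6, -34, -15.8, 5.06, 0, 0, 2.6, -35.2, -12.8, 5.07, 0, 0]
[2.6, -36.2, -9.6, 5.06, 0, 0, 2.6, -36.9, -6.4, 5.07, 0, 0, 2.6, -37.4, -3.1, 5.06, 0, 0, 2.6, -37.5, 0.2, 5.07, 0, 0, 2.6, -37.3, 3.5, 5.06, 0, 0]
[2.6, -36.8, 6.8, 5.07, 0, 0, 2.5, -36.1, 10, 5.06, 0, 0, 2.6, -35.1, 13.2, 5.07, 0, 0, 2.5, -33.8, 16.2, 5.06, 0, 0, 2.6, -32.2, 19.2, 5.07, 0, 0]
502.4728574433152 -367.94840335670676
14 rows; end [ 502.5 -367.9  120. ] -6.15
[5.7, -37, 1.6, 0.44, 0, 0, 5.7, -37, 1.9, 0.44, 0, 0, 5.7, -37, 2.2, 0.44, 0, 0, 5.7, -36.9, 2.5, 0.44, 0, 0, 5.7, -36.9, 2.7, 0.44, 0, 0]
[5.7, -36.9, 3, 0.44, 0, 0, 5.7, -36.9, 3.3, 0.44, 0, 0, 5.7, -36.9, 3.6, 0.44, 0, 0, 5.7, -36.8, 3.9, 0.44, 0, 0, 5.7, -36.8, 4.2, 0.44, 0, 0]
[5.7, -36.8, 4.4, 0.44, 0, 0, 5.8, -36.7, 4.7, 0.44, 0, 0, 5.7, -36.7, 5, 0.43, 0, 0, 5.8, -36.6, 5.3, 0.44, 0, 0]
```

Emit:
arm_command:
  plan: [3,-29,-24,5,0,0,3,-31,-22,5,0,0,3,-32,-19,5,0,0,3,-34,-16,5,0,0,3,-35,-13,5,0,0]
  gripper: 1

```text
time: 0.52
ee_pos: [0.2616, 0.4523, 0.2239]
ee_rot: [[-0.0, -0.774, 0.633], [-0.0, 0.633, 0.774], [-1.0, -0.0, -0.0]]
ft_force: [1.0, 0.2, 0.7]
finger_gap: 0.0255
```

Emit:
arm_command:
  plan: [3,-36,-10,5,0,0,3,-37,-6,5,0,0,3,-37,-3,5,0,0,3,-37,0,5,0,0,3,-37,3,5,0,0]

```text
time: 0.93
ee_pos: [0.3712, 0.3018, 0.2091]
ee_rot: [[-0.0, -0.434, 0.901], [-0.0, 0.901, 0.434], [-1.0, -0.0, -0.0]]
ft_force: [0.6, -0.2, 0.4]
finger_gap: 0.0001
```

Emit:
arm_command:
  plan: [3,-37,7,5,0,0,3,-36,10,5,0,0,3,-35,13,5,0,0,3,-34,16,5,0,0,3,-32,19,5,0,0]

```text
time: 1.35
ee_pos: [0.4825, 0.1511, 0.194]
ee_rot: [[-0.0, -0.013, 1.0], [-0.0, 1.0, 0.013], [-1.0, -0.0, -0.0]]
ft_force: [0.6, 1.5, 0.3]
finger_gap: 0.0
```

Emit:
arm_command:
  plan: [5,-37,2,0.5,0,0,5,-37,2,0.5,0,0,5,-37,2,0.5,0,0,5,-37,2,0.5,0,0,5,-37,3,0.5,0,0]

```text
time: 1.77
ee_pos: [0.4923, -0.0338, 0.1689]
ee_rot: [[-0.0, 0.027, 1.0], [0.0, 1.0, -0.027], [-1.0, 0.0, -0.0]]
ft_force: [1.0, -0.2, -0.2]
finger_gap: -0.0004
```

Run:
```python
from h import *
st()
x,y=jw(539,-312)
plan(x,y,120,-6.15)
```

```text
t 1.77 tcp [492.3 -33.8 168.9] jig 493.1 19.1 yaw -1.55 xaxis [-0.  0. -1.] F [ 1.  -0.2 -0.2] gap -0.4
9 rows; end [ 502.5 -368.   120. ] -6.15
[5.4, -37.1, 2.1, 0.51, 0, 0, 5.4, -37.1, 2.5, 0.51, 0, 0, 5.4, -37, 2.8, 0.51, 0, 0, 5.5, -37, 3.1, 0.51, 0, 0, 5.4, -37, 3.5, 0.51, 0, 0]
[5.5, -36.9, 3.8, 0.51, 0, 0, 5.4, -36.9, 4.1, 0.51, 0, 0, 5.5, -36.9, 4.4, 0.52, 0, 0, 5.4, -36.9, 4.8, 0.51, 0, 0]
```

Emit:
arm_command:
  plan: [5,-37,2,0.5,0,0,5,-37,2.5,0.5,0,0,5,-37,3,0.5,0,0,5,-37,3,0.5,0,0,5,-37,3.5,0.5,0,0]

```text
time: 2.18
ee_pos: [0.4981, -0.2194, 0.1439]
ee_rot: [[-0.0, 0.071, 0.997], [0.0, 0.997, -0.071], [-1.0, 0.0, -0.0]]
ft_force: [1.2, -0.8, -0.4]
finger_gap: -0.0005
```

Emit:
arm_command:
  plan: [6,-37,4,0.5,0,0,6,-37,4,0.5,0,0,6,-37,4,0.6,0,0,6,-37,5,0.5,0,0,0,0,0,0,0,0]

```text
time: 2.6
ee_pos: [0.5028, -0.3726, 0.119]
ee_rot: [[0.001, 0.111, 0.994], [-0.002, 0.994, -0.111], [-1.0, -0.002, 0.001]]
ft_force: [-1.8, -0.1, 0.6]
finger_gap: 0.0
```

Run:
```python
from h import *
st()
x,y=jw(539,-312)
plan(x,y,46,-6.15,step=30)
for n,r in(("top",(170,280,240,460)),("side",(100,250,220,350))):
    p,d=cams.grab_frame(n);cv2.imwrite(f"pics/{n}1.png",cv2.resize(p[r[0]:r[1],r[2]:r[3]],None,fx=3.5,fy=3.5,interpolation=cv2.INTER_CUBIC))
```

```text
t 2.6 tcp [ 502.8 -372.6  119. ] jig 539.8 -316.6 yaw -6.36 xaxis [ 0.001 -0.002 -1.   ] F [-1.8 -0.1  0.6] gap 0.0
3 rows; end [ 502.5 -367.9   46. ] -6.15
[24.3, 1.5, -0.3, -0.07, 0, 0, 24.4, 1.5, -0.3, -0.07, 0, 0, 24.3, 1.6, -0.2, -0.07, 0, 0]
```

View pics/top1.png

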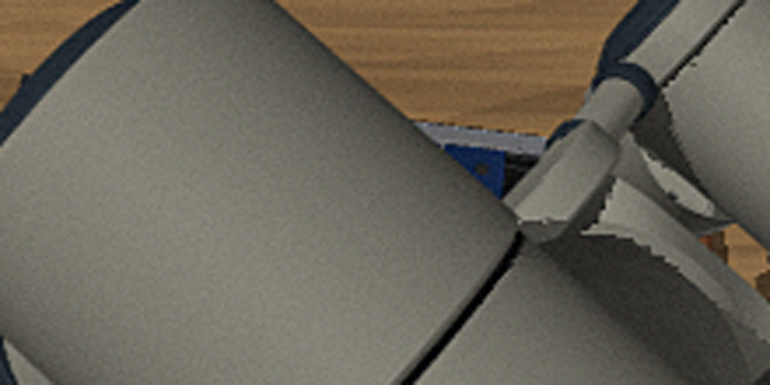

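View pics/side1.png

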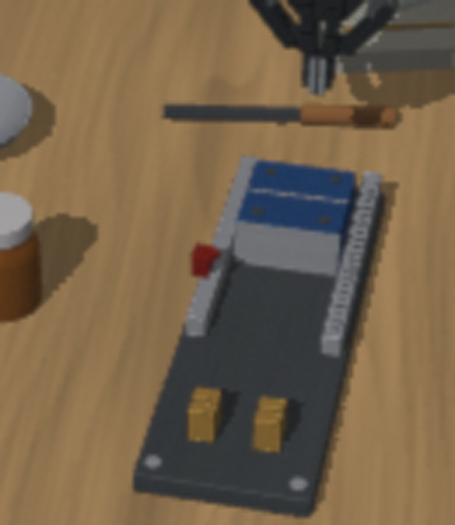

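Run:
```python
from h import *
print(pix("side",[[.5028,-.3726,.111],[.5028,-.3616,.111],[.5028,-.3836,.111]]))
```

```text
[[310.56257984 124.85561105]
 [310.35745169 126.80100888]
 [310.76564041 122.92982174]]
```

Emit:
arm_command:
  plan: [25,1.5,0,0,0,0,25,1.5,0,0,0,0,24,1.5,0,0,0,0,0,0,0,0,0,0]

```text
time: 3.03
ee_pos: [0.5018, -0.3587, 0.0426]
ee_rot: [[-0.005, 0.105, 0.994], [0.005, 0.994, -0.105], [-1.0, 0.004, -0.005]]
ft_force: [-0.5, 1.3, -0.7]
finger_gap: 0.0002
```

Run:
```python
from h import *
st()
for n,r in(("side",(100,250,220,350)),):
    p,d=cams.grab_frame(n);cv2.imwrite(f"pics/{n}2.png",cv2.resize(p[r[0]:r[1],r[2]:r[3]],None,fx=4,fy=4,interpolation=cv2.INTER_CUBIC))
```

```text
t 3.03 tcp [ 501.8 -358.7   42.6] jig 537.3 -302.9 yaw -6.05 xaxis [-0.005  0.005 -1.   ] F [-0.5  1.3 -0.7] gap 0.2
```

View pics/side2.png

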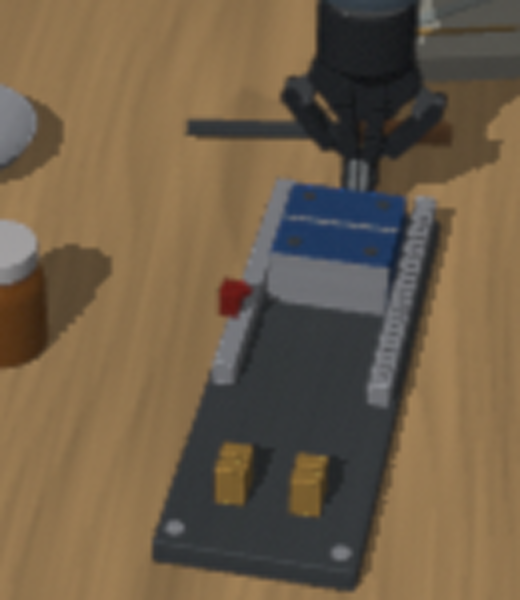

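Emit:
arm_command:
  plan: [0,3,0,0,0,0,0,3,0,0,0,0,0,3,0,0,0,0,0,0,0,0,0,0,0,0,0,0,0,0]

```text
time: 3.5
ee_pos: [0.5049, -0.353, 0.0472]
ee_rot: [[0.001, 0.106, 0.994], [-0.001, 0.994, -0.106], [-1.0, -0.001, 0.001]]
ft_force: [0.5, -0.2, 0.6]
finger_gap: -0.0001
```

Emit:
arm_command:
  plan: [0,3,0,0,0,0,0,3,0,0,0,0,0,3,0,0,0,0,0,3,0,0,0,0,0,0,0,0,0,0]

```text
time: 3.92
ee_pos: [0.5058, -0.3403, 0.0462]
ee_rot: [[-0.0, 0.106, 0.994], [0.0, 0.994, -0.106], [-1.0, 0.0, -0.0]]
ft_force: [0.2, 0.4, 0.6]
finger_gap: -0.0001
```

Run:
```python
from h import *
st()
```

```text
t 3.92 tcp [ 505.8 -340.3   46.2] jig 539.3 -284.2 yaw -6.1 xaxis [-0.  0. -1.] F [0.2 0.4 0.6] gap -0.1
```

Emit:
arm_command:
  plan: [0,3,0,0,0,0,0,3,0,0,0,0,0,3,0,0,0,0,0,0,0,0,0,0]

```text
time: 4.25
ee_pos: [0.5068, -0.3325, 0.0463]
ee_rot: [[0.0, 0.107, 0.994], [-0.001, 0.994, -0.107], [-1.0, -0.001, 0.0]]
ft_force: [-1.2, -3.7, -0.7]
finger_gap: -0.0
```

Emit:
arm_command:
  plan: [0,4,0,0,0,0,0,4,0,0,0,0,0,4,0,0,0,0,0,0,0,0,0,0]

```text
time: 4.58
ee_pos: [0.5081, -0.3204, 0.0463]
ee_rot: [[0.0, 0.107, 0.994], [-0.001, 0.994, -0.107], [-1.0, -0.001, 0.0]]
ft_force: [-0.4, -4.3, -0.5]
finger_gap: 0.0
```

Run:
```python
from h import *
st()
for n,r in(("side",(130,230,250,350)),):
    p,d=cams.grab_frame(n);cv2.imwrite(f"pics/{n}3.png",cv2.resize(p[r[0]:r[1],r[2]:r[3]],None,fx=6,fy=6,interpolation=cv2.INTER_CUBIC))
    xs,ys,w,H=line(n,p,(140,185,275,325));ok=(xs>285)&(xs<312)
    print(np.c_[xs,ys,w][:60].astype(int).tolist())
```

```text
t 4.58 tcp [ 508.1 -320.4   46.3] jig 539.5 -264.1 yaw -6.12 xaxis [ 0.    -0.001 -1.   ] F [-0.4 -4.3 -0.5] gap 0.0
[[296, 151, 10], [295, 152, 13], [296, 152, 15], [297, 152, 13], [313, 154, 11], [314, 154, 15], [315, 154, 15], [314, 155, 12], [315, 155, 10], [292, 157, 25], [293, 157, 19], [294, 157, 10], [295, 157, 12], [297, 157, 11], [291, 158, 23], [292, 158, 22], [293, 158, 25], [294, 158, 45], [295, 158, 58], [296, 158, 50], [297, 158, 59], [298, 158, 45], [299, 158, 40], [300, 158, 24], [301, 158, 22], [302, 158, 14], [303, 158, 13], [304, 158, 10], [305, 158, 13], [295, 159, 14], [296, 159, 11], [297, 159, 14], [298, 159, 11], [299, 159, 22], [300, 159, 26], [301, 159, 45], [302, 159, 63], [303, 159, 63], [304, 159, 51], [305, 159, 60], [306, 159, 44], [307, 159, 26], [308, 159, 23], [309, 159, 23], [310, 159, 13], [311, 159, 10], [312, 159, 16], [313, 159, 16], [302, 160, 16], [303, 160, 16], [304, 160, 12], [305, 160, 17], [306, 160, 23], [307, 160, 23], [308, 160, 28], [309, 160, 46], [310, 160, 60], [311, 160, 52], [312, 160, 66], [313, 160, 65]]
```

View pics/side3.png

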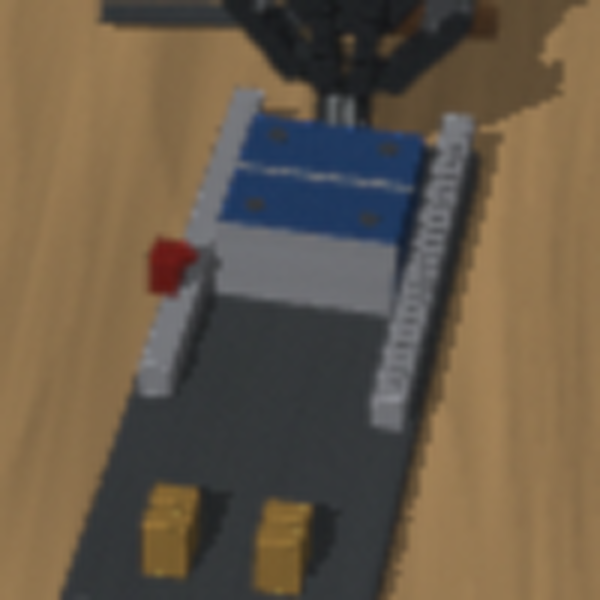

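```bash
cat >> h.py <<'E'
def linefit(n,p,roi):
    """weighted line in jig coords of the white line: returns jig y at jx=539 & slope resid"""
    xs,ys,w,H=line(n,p,roi)
    P=ray(n,xs,ys,.062)[:,:2]*1000;A=P@XJ-539;B=P@YJ
    ok=(w>20)
    c=np.array([0,np.average(B[ok],weights=w[ok])])
    best=None
    for k in np.arange(B.min(),B.max(),1.5):
        s=w[abs(B-k)<3].sum()
        if best is None or s>best[0]: best=(s,k)
    ok=abs(B-best[1])<6
    for _ in range(4):
        c=np.polyfit(A[ok],B[ok],1,w=np.sqrt(w[ok]));ok=abs(np.polyval(c,A)-B)<4.5
    m=np.average(B[ok],weights=w[ok])
    return m,c,ok.sum(),A[ok].min(),A[ok].max()
E
python3 - <<'E'
from h import *
print(linefit("top",np.load("top0.npz")['p'],(195,262,330,390)))
print(linefit("side",np.load("side0.npz")['p'],(140,172,280,325)))
p,d=cams.grab_frame("side")
print(linefit("side",p,(140,185,275,325)))
for v in(171.5,172,172.5):print(ray("side",282.3,v,.062)[0,:2]*1000@YJ)
E
```

```text
(np.float64(-227.57059844726743), array([-9.87248854e-04, -2.27571040e+02]), np.int64(47), np.float64(-39.48073499568471), np.float64(38.31422813808331))
(np.float64(-223.80351317119045), array([-3.49440053e-03, -2.23802549e+02]), np.int64(44), np.float64(-36.156238860436986), np.float64(36.809539796448576))
(np.float64(-204.97297916130387), array([ 4.62540240e-03, -2.04960411e+02]), np.int64(47), np.float64(-39.257168534726475), np.float64(37.77425167410604))
-131.62620483038714
-129.3139601445335
-127.0070771310082
```

Emit:
arm_command:
  plan: [0,6,0,0,0,0,0,6,0,0,0,0,0,6,0,0,0,0,0,6,0,0,0,0,0,6,0,0,0,0]

```text
time: 5.1
ee_pos: [0.5113, -0.291, 0.0463]
ee_rot: [[0.0, 0.107, 0.994], [-0.001, 0.994, -0.107], [-1.0, -0.001, 0.0]]
ft_force: [-3.7, -9.5, -1.9]
finger_gap: 0.0002
```

Emit:
arm_command:
  plan: [0,6,0,0,0,0,0,6,0,0,0,0,0,5,0,0,0,0,0,3,0,0,0,0,0,0,0,0,0,0]

```text
time: 5.52
ee_pos: [0.5135, -0.2704, 0.0463]
ee_rot: [[0.0, 0.106, 0.994], [-0.0, 0.994, -0.106], [-1.0, -0.0, 0.0]]
ft_force: [0.0, -1.1, 0.0]
finger_gap: -0.0001
```

Run:
```python
from h import *
st()
for n,r in(("side",(145,210,260,330)),):
    p,d=cams.grab_frame(n);cv2.imwrite(f"pics/{n}4.png",cv2.resize(p[r[0]:r[1],r[2]:r[3]],None,fx=9,fy=9,interpolation=0))
    print(linefit(n,p,(145,200,270,330)))
```

```text
t 5.52 tcp [ 513.5 -270.4   46.3] jig 539.5 -213.8 yaw -6.11 xaxis [ 0. -0. -1.] F [ 0.  -1.1  0. ] gap -0.1
(np.float64(-154.86211022646089), array([-5.51936178e-04, -1.54862703e+02]), np.int64(52), np.float64(-38.385638954695025), np.float64(37.768071562005616))
```

View pics/side4.png

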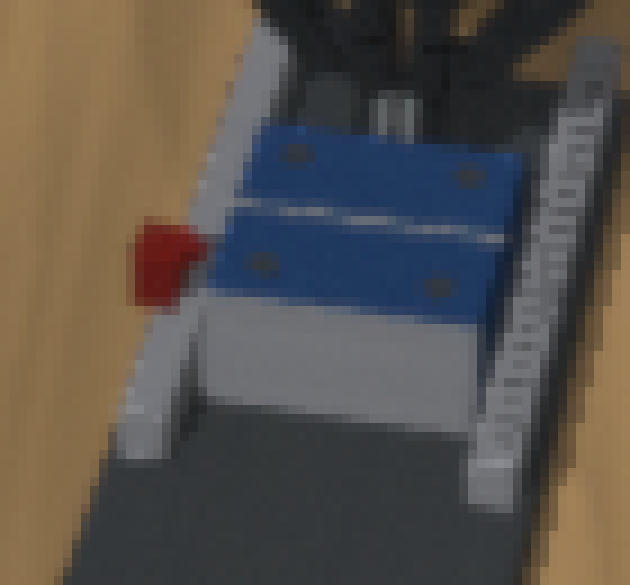

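Emit:
arm_command:
  plan: [0,5,0,0,0,0,0,5,0,0,0,0,0,4,0,0,0,0,0,3,0,0,0,0,0,0,0,0,0,0]

```text
time: 5.98
ee_pos: [0.5153, -0.2536, 0.0463]
ee_rot: [[0.0, 0.107, 0.994], [-0.0, 0.994, -0.107], [-1.0, -0.0, 0.0]]
ft_force: [-0.3, -3.3, -1.7]
finger_gap: -0.0002
```

Run:
```python
from h import *
st()
n,r="side",(155,195,262,330)
p,d=cams.grab_frame(n);cv2.imwrite(f"pics/{n}5.png",cv2.resize(p[r[0]:r[1],r[2]:r[3]],None,fx=11,fy=11,interpolation=0))
print(linefit(n,p,(145,205,270,330)))
print(p[166:181,274:290].tolist()if 0 else p[166:181,274:290,2]);print(p[166:181,274:290,1])
for v in(171,171.5,172,172.5):
  q=ray("side",283,v,.062)[0,:2]*1000;print(v,q@XJ-539,q@YJ)
P,D=cams.grab_frame("top");cv2.imwrite("pics/top5.png",P)
```

```text
t 5.98 tcp [ 515.3 -253.6   46.3] jig 539.5 -196.9 yaw -6.12 xaxis [ 0. -0. -1.] F [-0.3 -3.3 -1.7] gap -0.2
(np.float64(-137.81406069188017), array([-7.37431886e-04, -1.37814726e+02]), np.int64(53), np.float64(-38.601157816757336), np.float64(37.766069611909415))
[[138 140 140 140 141 144 138 128 121 117 117 111  64  35  31  32]
 [138 140 140 141 144 146 138 120 117 117 117 107  53  34  32  33]
 [139 140 138 140 144 146 137 119 117 117 114  91  44  33  31  32]
 [139 135 120 128 134 141 132 120 117 118 111  67  39  32  32  33]
 [137 125 105 105 106 114 126 114 115 114 112  72  58  51  50  50]
 [132 114 105 107 104 109 107 102  92  83  77  64  81  98 101  99]
 [115 109 104 104 103 104 101  98  87  72  48  39  44  50  50  51]
 [121 108 104 105 106 100  85  79  76  69  44  32  34  33  32  32]
 [121 100  95  97  95  88  76  74  72  60  36  32  32  32  33  30]
 [121  98  94  95  93  81  64  72  70  47  33  33  30  34  34  33]
 [122  98  94  94  91  80  65  73  73  44  33  32  33  39  39  34]
 [122  98  94  93  91  81  76  82  82  44  31  33  39  50  51  46]
 [124 103  98  96  92  91 111 1
[... 648 characters left out ...]
1  26  28  27  26  24  30  45  71  69  58  57  57  57  57]
 [ 85  41  24  26  25  25  31  53  70  67  60  56  57  58  57  55]
 [ 85  39  25  27  25  25  40  71  73  62  57  57  57  58  59  57]
 [ 85  39  24  26  24  28  46  73  78  69  58  56  57  57  58  57]
 [ 86  39  26  25  26  37  68  84  89  65  57  57  56  57  55  56]
 [ 90  53  43  41  38  62 111 109  77  61  56  58  56  55  55  57]
 [110 105  93  91  77  87 116 111  77  59  58  56  56  56  57  56]
 [113 112 110 117 115 116 117 102  73  65  65  65  63  60  59  58]]
171 47.964803194929914 -134.38666040177827
171.5 47.48955064959114 -132.0684388759566
172 47.01540144602666 -129.75559931110806
172.5 46.54235174642963 -127.44812298689942
```

View pics/side5.png

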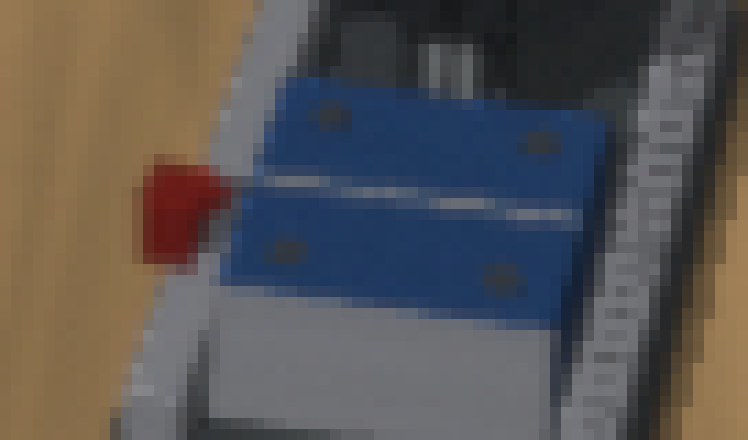

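View pics/top5.png

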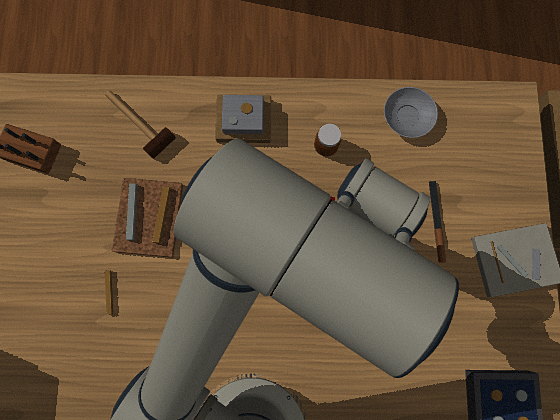

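Emit:
arm_command:
  plan: [0,2,0,0,0,0,0,2,0,0,0,0,0,0,0,0,0,0,0,0,0,0,0,0]

```text
time: 6.42
ee_pos: [0.5157, -0.2499, 0.0463]
ee_rot: [[0.0, 0.107, 0.994], [-0.0, 0.994, -0.107], [-1.0, -0.0, 0.0]]
ft_force: [-1.1, -6.6, -1.6]
finger_gap: -0.0003
```

Run:
```python
from h import *
st()
n="side"
p,d=cams.grab_frame(n)
print(linefit(n,p,(145,205,270,330)))
for jy in(-136,-132,-128):
  w=jw(586,jy);print(pix("side",[[*w/1000,.062]]),pix("top",[[*w/1000,.062]]))
s=plan(*jw(539.5,-225),60,-6.1,step=35)
plan(320,-500,150,-6.1,start=s)
```

```text
t 6.42 tcp [ 515.7 -249.9   46.3] jig 539.5 -193.2 yaw -6.13 xaxis [ 0. -0. -1.] F [-1.1 -6.6 -1.6] gap -0.3
(np.float64(-134.18746659596468), array([-5.61599480e-03, -1.34198301e+02]), np.int64(53), np.float64(-39.34381462099395), np.float64(36.838003550268354))
[[283.44477169 170.71329289]] [[330.70966063 205.45808131]]
[[283.16356503 171.53709353]] [[329.16702915 205.27394297]]
[[282.8812694  172.36408434]] [[327.6244815  205.08981463]]
1 rows; end [ 512.3 -281.5   60. ] -6.1
[-13.7, -31.7, 0, -0.03, 0, 0]
8 rows; end [ 320. -500.  150.] -6.1
[-11.2, -29.7, -21, 0, 0, 0, -11.3, -29.7, -21, 0, 0, 0, -11.2, -29.7, -21, 0, 0, 0, -11.3, -29.7, -21, 0, 0, 0, -11.2, -29.7, -21, 0, 0, 0]
[-11.3, -29.7, -21, 0, 0, 0, -11.2, -29.8, -21, 0, 0, 0, -11.3, -29.7, -21, 0, 0, 0]
```

Emit:
arm_command:
  plan: [0,-20,0,0,0,0,-35,-10,0,0,0,0,-40,0,0,0,0,0,-10,-35,-20,0,0,0,-5,-35,-20,0,0,0]

```text
time: 6.88
ee_pos: [0.4665, -0.3451, 0.1391]
ee_rot: [[0.003, 0.104, 0.995], [-0.002, 0.995, -0.104], [-1.0, -0.002, 0.004]]
ft_force: [0.8, -1.3, -1.1]
finger_gap: 0.0002
```

Emit:
arm_command:
  plan: [0,-35,-20,0,0,0,0,-30,-26,0,0,0,0,-30,-26,0,0,0,0,-30,-26,0,0,0,0,-30,-26,0,0,0]

```text
time: 7.3
ee_pos: [0.3238, -0.4864, 0.1363]
ee_rot: [[0.0, 0.107, 0.994], [0.001, 0.994, -0.107], [-1.0, 0.001, 0.0]]
ft_force: [0.6, -0.6, 0.5]
finger_gap: -0.0002
```

Run:
```python
from h import *
st()
P,D=cams.grab_frame("top");p,d=cams.grab_frame("side")
np.savez("s6.npz",P=P,p=p)
cv2.imwrite("pics/top6f.png",P)
a=cv2.resize(P[190:245,310:375],None,fx=10,fy=10,interpolation=0);cv2.imwrite("pics/top6.png",a)
b=cv2.resize(p[155:195,265:330],None,fx=11,fy=11,interpolation=0);cv2.imwrite("pics/side6.png",b)
```

```text
t 7.3 tcp [ 323.8 -486.4  136.3] jig 374.1 -448.9 yaw -6.14 xaxis [ 0.     0.001 -1.   ] F [ 0.6 -0.6  0.5] gap -0.2
```

View pics/top6.png

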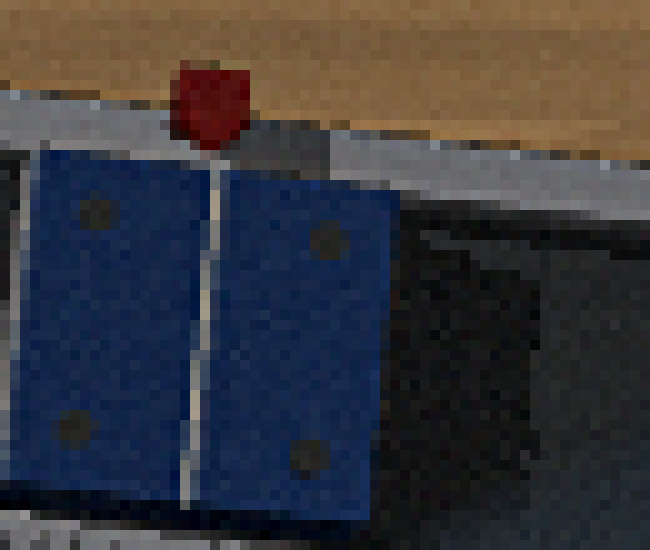

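View pics/side6.png

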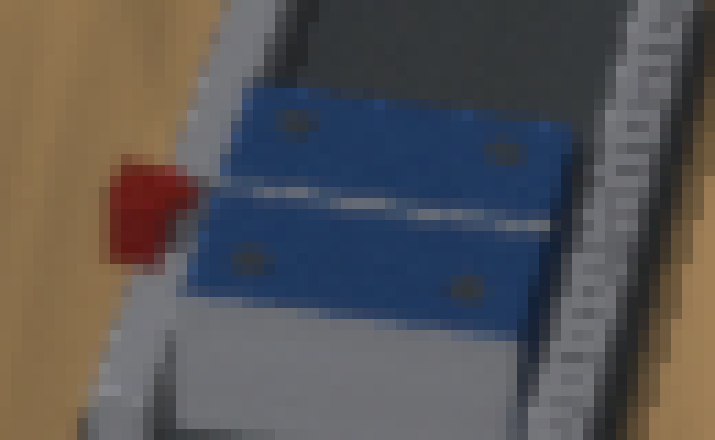

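Run:
```python
from h import *
z=np.load("s6.npz");P=z['P'].astype(int);p=z['p'].astype(int)
print((P[...,2]-P[...,1])[194:208,324:340]);print(P[194:208,324:340,2])
print((p[...,2]-p[...,1])[167:180,273:288])
print(linefit("top",z['P'],(200,250,305,355)),linefit("side",z['p'],(145,205,270,330)))
# per-row jig y centre of line extrapolated -> col in each row
m=linefit("top",z['P'],(200,250,305,355))[0]; ms=linefit("side",z['p'],(145,205,270,330))[0]
for jx in(35,44,47,55,65):
  # invert: pixel of jig pt
  print(jx,pix("top",[[*jw(539+jx,m)/1000,.062]]).round(2),pix("side",[[*jw(539+jx,ms)/1000,.062]]).round(2))
```

```text
[[ 24  26  22  27  28  28  25  28  26  26  25  27  24  28  26  30]
 [ 26  29  27  29  26  26  26  32  24  29  27  27  23  30  29  26]
 [ 28  30  29  29  44  30  25   9  20  22  22  30  31  26  30  27]
 [ 28  28  25  35  72  68  73  73  75  61  70  30  27  29  31  28]
 [ 28  29  24  40  78  75  61  70  61  63  76  22  29  30  31  31]
 [ 34  34  30  44  72  62  62  66  64  64  72  29  29  25  29  28]
 [ 14  20  19  34  64  69  65  66  63  66  64  27  30  32  30  29]
 [ -7  -5  -9  43  72  80  61  67  64  70  55  18  32  36  34  36]
 [ -2  -4   5  30  56  69  71  76  71  78  47  -2  -2  -9   7   4]
 [  0   0  -2  10  21  57  67  68  71  52  -8  -6  -2   1  -1  -3]
 [ -4   0   0  -2  -8  21  59  67  28   5  -6  -4   1  -3  -1   1]
 [  1   4   0   0  -3  -6  15   8  -3  -3   4  -1   4   3  -4  -2]
 [-25 -15 -17 -12  -7  -2  -4   3  -2   0   5   1   0   6  -1   0]
 [-22 -15 -21 -22 -17 -18 -24  -7 -16 -24 -17 -16 -10  -6  -5   1]]
[[113 121 117 122 120 126 118 116 112 123 116 120 116 123 114 114]
 [119 119 121 120 124 120 127 127 122 119 120 115 120 122 118 119]
 [130 122 126 128  95 105 1
[... 1402 characters left out ...]
 -24]
 [ 28  36  58  69  69  65  43   8  -1  -7 -22 -24 -23 -19 -15]
 [ 28  35  49  57  55  55  29   1  -2 -13 -23 -23 -21 -10  -5]
 [ 28  28  29  32  22  23  18   0  -4 -23 -26 -24 -22 -15  -9]]
(np.float64(-138.00098443093722), array([-7.37817939e-04, -1.38001117e+02]), np.int64(42), np.float64(-37.747672590446086), np.float64(37.84537560736521)) (np.float64(-134.21482470604187), array([-6.54688341e-03, -1.34226355e+02]), np.int64(54), np.float64(-39.34381462099395), np.float64(36.838003550268354))
35 [[331.03 210.1 ]] [[287.45 171.64]]
44 [[331.37 206.68]] [[284.35 171.22]]
47 [[331.48 205.55]] [[283.32 171.08]]
55 [[331.78 202.53]] [[280.57 170.71]]
65 [[332.15 198.76]] [[277.14 170.24]]
```

Run:
```python
from h import *
s=plan(*jw(539.5,-232),120,-6.12)
s=plan(*jw(539.5,-230),46.3,-6.12,start=s)
```

```text
7 rows; end [ 511.6 -288.4  120. ] -6.12
[2.3, 31.5, 23.8, -0.04, 0, 0, 2.3, 31.5, 23.8, -0.04, 0, 0, 2.3, 31.5, 23.8, -0.04, 0, 0, 2.4, 31.4, 23.8, -0.04, 0, 0, 2.3, 31.4, 23.8, -0.04, 0, 0]
[2.4, 31.4, 23.9, -0.04, 0, 0, 2.3, 31.5, 23.9, -0.03, 0, 0]
2 rows; end [ 511.8 -286.5   46.3] -6.12
[36.9, 1, 0, 0, 0, 0, 36.8, 1, 0, 0, 0, 0]
```

Emit:
arm_command:
  plan: [0,31.5,24,0,0,0,0,31.5,24,0,0,0,0,31.5,24,0,0,0,0,31.5,24,0,0,0,0,31.5,24,0,0,0]

```text
time: 7.82
ee_pos: [0.4626, -0.3397, 0.1363]
ee_rot: [[-0.0, 0.107, 0.994], [0.001, 0.994, -0.107], [-1.0, 0.001, -0.0]]
ft_force: [0.9, -0.9, -0.5]
finger_gap: 0.0003
```

Emit:
arm_command:
  plan: [0,31.5,24,0,0,0,0,31.5,24,0,0,0,15,0,0,0,0,0,0,0,0,0,0,0,0,0,0,0,0,0]

```text
time: 8.23
ee_pos: [0.5155, -0.2835, 0.1208]
ee_rot: [[-0.002, 0.106, 0.994], [0.001, 0.994, -0.106], [-1.0, 0.001, -0.002]]
ft_force: [0.2, -0.5, 0.5]
finger_gap: -0.0
```

Run:
```python
from h import *
st();plan(*jw(539.5,-222),46.3,-6.12)
```

```text
t 8.23 tcp [ 515.5 -283.5  120.8] jig 542.9 -226.6 yaw -6.07 xaxis [-0.002  0.001 -1.   ] F [ 0.2 -0.5  0.5] gap -0.0
2 rows; end [ 512.6 -278.5   46.3] -6.12
[37.2, 2.3, -1.7, 0.03, 0, 0, 37.3, 2.3, -1.7, 0.02, 0, 0]
```

Emit:
arm_command:
  plan: [37,0,-1.5,0,0,0,37,0,-1.5,0,0,0,0,0,0,0,0,0,0,0,0,0,0,0]

```text
time: 8.57
ee_pos: [0.5115, -0.2842, 0.047]
ee_rot: [[-0.003, 0.108, 0.994], [0.002, 0.994, -0.108], [-1.0, 0.002, -0.003]]
ft_force: [1.2, -0.8, -0.2]
finger_gap: -0.0002
```

Run:
```python
from h import *
st();plan(*jw(539.5,-196),46.3,-6.12,step=8)
```

```text
t 8.57 tcp [ 511.5 -284.2   47. ] jig 539.0 -227.8 yaw -6.22 xaxis [-0.003  0.002 -1.   ] F [ 1.2 -0.8 -0.2] gap -0.2
4 rows; end [ 515.4 -252.7   46.3] -6.12
[0.2, 8, 0.1, -0.02, 0, 0, 0.2, 7.9, 0.1, -0.03, 0, 0, 0.1, 8, 0.1, -0.02, 0, 0, 0.2, 7.9, 0.2, -0.03, 0, 0]
```

Emit:
arm_command:
  plan: [0,8,0,0,0,0,0,8,0,0,0,0,0,8,0,0,0,0,0,6,0,0,0,0,0,0,0,0,0,0]

```text
time: 8.98
ee_pos: [0.5165, -0.2527, 0.0482]
ee_rot: [[0.001, 0.105, 0.994], [-0.0, 0.994, -0.105], [-1.0, -0.0, 0.001]]
ft_force: [-0.8, 0.1, 0.8]
finger_gap: 0.0
```

Run:
```python
from h import *
st()
```

```text
t 8.98 tcp [ 516.5 -252.7   48.2] jig 540.6 -195.9 yaw -6.05 xaxis [ 0.001 -0.    -1.   ] F [-0.8  0.1  0.8] gap 0.0
```

Emit:
arm_command:
  plan: [0,1.5,0,0,0,0,0,1,0,0,0,0,0,0,0,0,0,0,0,0,0,0,0,0]

```text
time: 9.32
ee_pos: [0.5164, -0.2519, 0.0473]
ee_rot: [[-0.0, 0.107, 0.994], [-0.0, 0.994, -0.107], [-1.0, -0.0, -0.0]]
ft_force: [-0.2, -0.3, -0.4]
finger_gap: -0.0004
```

Run:
```python
from h import *
st()
```

```text
t 9.32 tcp [ 516.4 -251.9   47.3] jig 540.4 -195.1 yaw -6.13 xaxis [-0. -0. -1.] F [-0.2 -0.3 -0.4] gap -0.4
```

Settled at -195.1. I need about -190.8, with contact expected near -193.2.

Emit:
arm_command:
  plan: [0,1.5,0,0,0,0,0,1.5,0,0,0,0,0,1,0,0,0,0,0,0.5,0,0,0,0,0,0,0,0,0,0]

```text
time: 9.73
ee_pos: [0.5169, -0.2479, 0.0472]
ee_rot: [[0.0, 0.107, 0.994], [-0.001, 0.994, -0.107], [-1.0, -0.001, 0.0]]
ft_force: [-1.7, -6.9, -1.9]
finger_gap: 0.0001
```

Run:
```python
from h import *
st()
p,d=cams.grab_frame("side")
print(linefit("side",p,(145,205,270,330)));print((p[...,2].astype(int)-p[...,1])[167:176,279:288])
cv2.imwrite("pics/side7.png",cv2.resize(p[155:195,265:330],None,fx=11,fy=11,interpolation=0))
```

```text
t 9.73 tcp [ 516.9 -247.9   47.2] jig 540.5 -191.1 yaw -6.12 xaxis [ 0.    -0.001 -1.   ] F [-1.7 -6.9 -1.9] gap 0.1
(np.float64(-132.11503564491807), array([ 1.50004060e-03, -1.32111147e+02]), np.int64(53), np.float64(-39.34381462099395), np.float64(35.91424753573051))
[[ 28  24   8  -1  -1  -1  -4 -22 -25]
 [ 29  23   1  -2  -2  -2  -7 -20 -25]
 [ 30  23   3  -2  -2  -3 -13 -24 -25]
 [ 61  66  28   3  -2  -4 -22 -25 -25]
 [ 79  75  58  26   2  -5 -16 -17 -18]
 [ 76  75  69  47  10  -8  -7  -7 -10]
 [ 74  61  49  31   0 -22 -18 -17 -19]
 [ 61  45  21   3  -7 -23 -25 -23 -24]
 [ 56  24   2  -3 -16 -24 -24 -26 -25]]
```

View pics/side7.png

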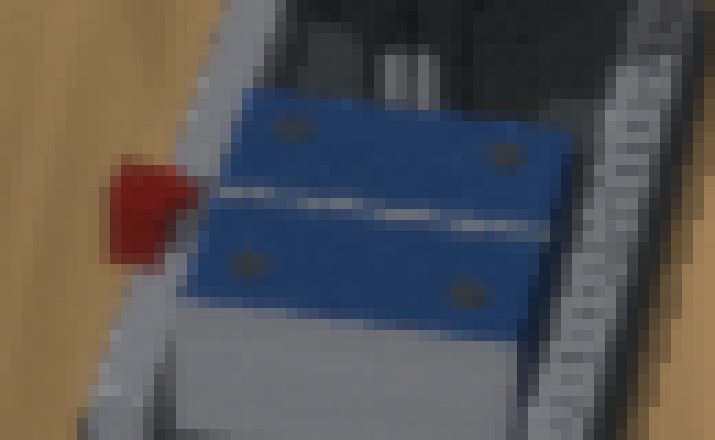

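Emit:
arm_command:
  plan: [0,0.8,0,0,0,0,0,0,0,0,0,0,0,0,0,0,0,0]

```text
time: 10.03
ee_pos: [0.517, -0.2472, 0.0473]
ee_rot: [[0.0, 0.107, 0.994], [-0.001, 0.994, -0.107], [-1.0, -0.001, 0.0]]
ft_force: [-3.0, -7.4, -1.3]
finger_gap: 0.0002
```

Emit:
arm_command:
  plan: [0,-20,0,0,0,0,-35,-10,0,0,0,0,-40,0,0,0,0,0,-10,-35,-20,0,0,0,-5,-35,-20,0,0,0]

```text
time: 10.45
ee_pos: [0.4678, -0.3422, 0.14]
ee_rot: [[0.003, 0.104, 0.995], [-0.003, 0.995, -0.104], [-1.0, -0.003, 0.004]]
ft_force: [0.0, -0.6, -0.5]
finger_gap: 0.0005
```

Emit:
arm_command:
  plan: [0,-35,-20,0,0,0,0,-30,-26,0,0,0,0,-30,-26,0,0,0,0,-30,-26,0,0,0,0,-30,-26,0,0,0]

```text
time: 10.87
ee_pos: [0.3251, -0.4835, 0.1373]
ee_rot: [[0.0, 0.107, 0.994], [0.0, 0.994, -0.107], [-1.0, 0.0, 0.0]]
ft_force: [0.4, -0.6, -0.2]
finger_gap: 0.0001
```

Run:
```python
from h import *
st()
P,D=cams.grab_frame("top");p,d=cams.grab_frame("side")
np.savez("s8.npz",P=P,p=p)
m=linefit("top",P,(200,250,300,355));ms=linefit("side",p,(145,205,270,330));print(m[:3],ms[:3])
for jx in(44,47,55,65): print(jx,pix("top",[[*jw(539+jx,m[0])/1000,.062]]).round(2),pix("side",[[*jw(539+jx,ms[0])/1000,.062]]).round(2))
print((P[...,2].astype(int)-P[...,1])[196:208,325:338])
cv2.imwrite("pics/top8.png",cv2.resize(P[190:245,310:375],None,fx=10,fy=10,interpolation=0))
```

```text
t 10.87 tcp [ 325.1 -483.5  137.3] jig 375.0 -445.9 yaw -6.13 xaxis [ 0.  0. -1.] F [ 0.4 -0.6 -0.2] gap 0.1
(np.float64(-135.1757109047065), array([-3.55065089e-03, -1.35185737e+02]), np.int64(43)) (np.float64(-131.3107429564671), array([ 3.87388592e-03, -1.31306473e+02]), np.int64(54))
44 [[330.28 206.55]] [[284.15 171.82]]
47 [[330.39 205.42]] [[283.11 171.68]]
55 [[330.69 202.4 ]] [[280.36 171.3 ]]
65 [[331.07 198.63]] [[276.93 170.84]]
[[ 26  26  25  41  30  23  13  19  22  23  29  26  31]
 [ 27  26  30  74  72  69  75  72  64  71  29  26  26]
 [ 29  27  41  83  72  66  64  65  63  75  24  26  30]
 [ 31  32  42  63  65  65  67  62  65  74  26  28  29]
 [ 22  22  35  69  63  76  68  64  68  59  31  26  26]
 [ -5 -12  44  71  76  65  65  67  69  59  21  33  36]
 [  1   3  30  58  68  68  77  69  77  42  -7  -1  -6]
 [ -6  -4  16  25  54  69  71  78  49  -6  -4  -4   2]
 [  1  -1  -5  -7  15  62  66  30   7  -2  -5  -2  -6]
 [  5   3   2  -1  -4  18  12  -6  -5   0   3  -1   1]
 [-16 -13 -13  -4  -7   2   0  -2   3   4  -2   2   0]
 [-20 -21 -21 -20 -22  -3 -19 -16 -22 -19 -12 -10  -6]]
```

View pics/top8.png

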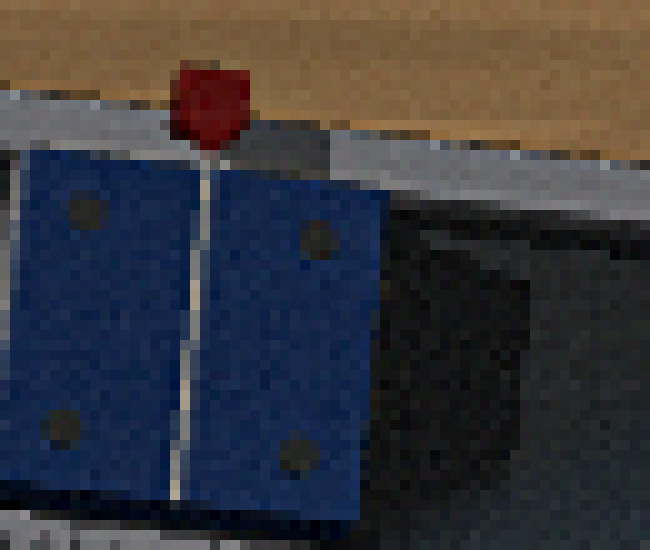

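Run:
```python
from h import *
s=plan(545.5,249,130,82.5,step=38)
```

```text
21 rows; end [545.5 249.  130. ] 82.5
[0.3, 36, 6.6, -4.23, 0, 0, 0.3, 35.4, 9.3, -4.23, 0, 0, 0.4, 34.6, 11.9, -4.23, 0, 0, 0.3, 33.6, 14.4, -4.23, 0, 0, 0.4, 32.5, 16.8, -4.23, 0, 0]
[0.3, 31.2, 19.2, -4.23, 0, 0, 0.4, 29.7, 21.4, -4.23, 0, 0, 0.3, 28, 23.5, -4.23, 0, 0, 0.4, 26.2, 25.5, -4.23, 0, 0, 0.3, 24.2, 27.4, -4.23, 0, 0]
[0.4, 22.1, 29.1, -4.24, 0, 0, 0.3, 19.9, 30.7, -4.23, 0, 0, 0.4, 17.6, 32.1, -4.24, 0, 0, 0.3, 15.2, 33.3, -4.23, 0, 0, 0.4, 12.7, 34.3, -4.24, 0, 0]
[0.3, 10.1, 35.1, -4.23, 0, 0, 0.4, 7.5, 35.8, -4.24, 0, 0, 0.3, 4.8, 36.2, -4.23, 0, 0, 0.4, 2.2, 36.5, -4.24, 0, 0, 0.3, -0.5, 36.6, -4.23, 0, 0]
[0.4, -3.3, 36.4, -4.24, 0, 0]
```

Emit:
arm_command:
  plan: [0,36,7,-4.2,0,0,0,35,9,-4.2,0,0,0,35,12,-4.2,0,0,0,34,14,-4.2,0,0,0,32,17,-4.2,0,0]
  gripper: -0.2

```text
time: 11.38
ee_pos: [0.3792, -0.3053, 0.1373]
ee_rot: [[-0.0, -0.26, 0.966], [0.0, 0.966, 0.26], [-1.0, 0.0, 0.0]]
ft_force: [1.8, -0.5, 0.5]
finger_gap: 0.0511
```

Emit:
arm_command:
  plan: [0,31,19,-4.2,0,0,0,30,21,-4.2,0,0,0,28,24,-4.2,0,0,0,26,26,-4.2,0,0,0,24,27,-4.2,0,0]

```text
time: 11.8
ee_pos: [0.4323, -0.1303, 0.1374]
ee_rot: [[0.0, -0.589, 0.808], [0.0, 0.808, 0.589], [-1.0, -0.0, 0.0]]
ft_force: [0.8, -0.5, 0.0]
finger_gap: 0.0514
```

Emit:
arm_command:
  plan: [0,22,29,-4.2,0,0,0,20,31,-4.2,0,0,0,18,32,-4.2,0,0,0,15,33,-4.2,0,0,0,13,34,-4.2,0,0]

```text
time: 12.22
ee_pos: [0.4849, 0.0448, 0.1374]
ee_rot: [[0.0, -0.84, 0.543], [0.0, 0.543, 0.84], [-1.0, -0.0, 0.0]]
ft_force: [0.4, -0.0, -0.2]
finger_gap: 0.0511
```

Emit:
arm_command:
  plan: [0,10,35,-4.2,0,0,0,7.5,36,-4.2,0,0,0,5,36,-4.2,0,0,0,2,36,-4.2,0,0,0,-1,36,-4.2,0,0]

```text
time: 12.63
ee_pos: [0.5385, 0.2182, 0.1373]
ee_rot: [[-0.0, -0.979, 0.206], [-0.0, 0.206, 0.979], [-1.0, 0.0, -0.0]]
ft_force: [0.3, -0.7, -0.7]
finger_gap: 0.0513
```

Run:
```python
from h import *
st()
plan(545.5,249,90,82.5,step=30)
```

```text
t 12.63 tcp [538.5 218.2 137.3] jig 512.0 274.7 yaw 78.11 xaxis [-0. -0. -1.] F [ 0.3 -0.7 -0.7] gap 51.3
2 rows; end [545.5 249.   90. ] 82.5
[23.6, -0.3, 15.8, -2.2, 0, 0, 23.7, -0.8, 15.7, -2.19, 0, 0]
```

Emit:
arm_command:
  plan: [23,0,15.5,-2.2,0,0,23,-1,15.5,-2.2,0,0,0,0,0,0,0,0,0,0,0,0,0,0]

```text
time: 12.97
ee_pos: [0.5446, 0.2467, 0.0902]
ee_rot: [[-0.002, -0.991, 0.134], [-0.001, 0.134, 0.991], [-1.0, 0.002, -0.001]]
ft_force: [-0.3, -0.4, 1.2]
finger_gap: 0.051
```

Run:
```python
from h import *
st()
p,d=cams.grab_frame("side")
cv2.imwrite("pics/side9.png",cv2.resize(p[210:360,200:340],None,fx=4,fy=4,interpolation=cv2.INTER_CUBIC))
plan(545.5,249,26,82.5,step=22)
```

```text
t 12.97 tcp [544.6 246.7  90.2] jig 515.0 303.6 yaw 82.32 xaxis [-0.002 -0.001 -1.   ] F [-0.3 -0.4  1.2] gap 51.0
3 rows; end [545.5 249.   26. ] 82.5
[21.7, 0, 1, -0.08, 0, 0, 21.8, 0, 0.9, -0.08, 0, 0, 21.7, 0, 1, -0.08, 0, 0]
```

View pics/side9.png

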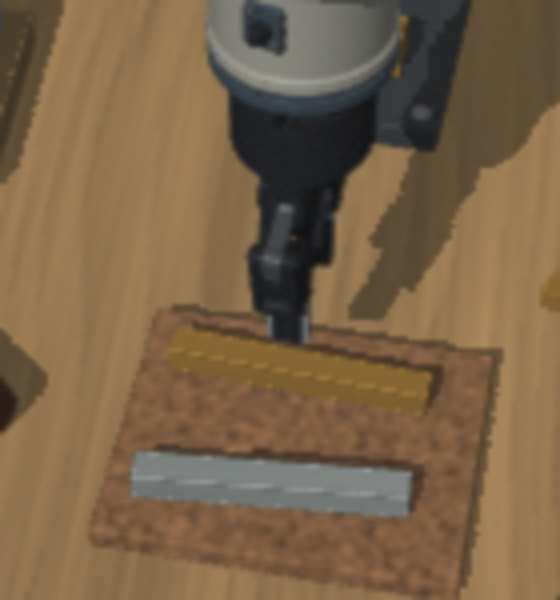

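Emit:
arm_command:
  plan: [20,0,1,0,0,0,20,0,1,0,0,0,12,0,0,0,0,0,6,0,0,0,0,0,0,0,0,0,0,0]

```text
time: 13.43
ee_pos: [0.5456, 0.2474, 0.0329]
ee_rot: [[-0.001, -0.991, 0.135], [-0.0, 0.135, 0.991], [-1.0, 0.001, -0.001]]
ft_force: [-0.6, 0.1, 0.3]
finger_gap: 0.0514
```

Run:
```python
from h import *
st()
p,d=cams.grab_frame("side")
cv2.imwrite("pics/side10.png",cv2.resize(p[210:360,200:340],None,fx=4,fy=4,interpolation=cv2.INTER_CUBIC))
```

```text
t 13.43 tcp [545.6 247.4  32.9] jig 515.9 304.5 yaw 82.22 xaxis [-0.001 -0.    -1.   ] F [-0.6  0.1  0.3] gap 51.4
```

View pics/side10.png

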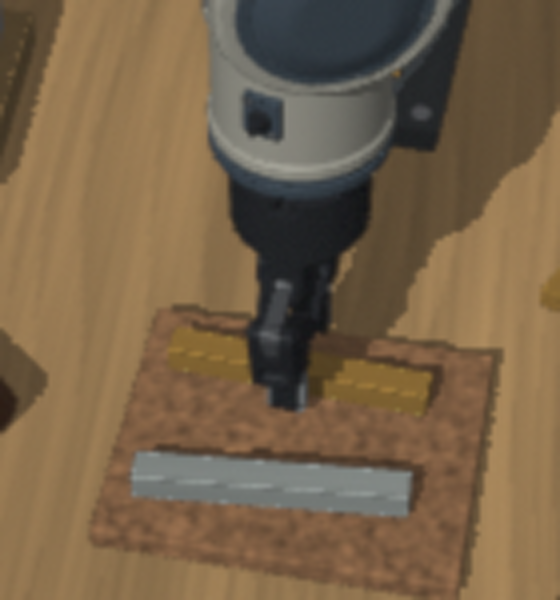

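Emit:
arm_command:
  plan: [3.5,0,0.5,0,0,0,3,0,0,0,0,0,0,0,0,0,0,0,0,0,0,0,0,0]

```text
time: 13.82
ee_pos: [0.5461, 0.2486, 0.027]
ee_rot: [[0.0, -0.991, 0.134], [0.0, 0.134, 0.991], [-1.0, -0.0, 0.0]]
ft_force: [-0.5, 0.3, -0.3]
finger_gap: 0.0514
```

Emit:
arm_command:
  plan: [0,0,0,0,0,0,0,0,0,0,0,0,0,0,0,0,0,0,0,0,0,0,0,0,0,0,0,0,0,0]
  gripper: 1

```text
time: 14.23
ee_pos: [0.5461, 0.2486, 0.0272]
ee_rot: [[0.0, -0.991, 0.134], [0.0, 0.134, 0.991], [-1.0, -0.0, 0.0]]
ft_force: [-1.4, -0.9, 5.5]
finger_gap: 0.0167
```

Emit:
arm_command:
  plan: [0,0,0,0,0,0,0,0,0,0,0,0]

```text
time: 14.4
ee_pos: [0.5461, 0.2486, 0.0271]
ee_rot: [[0.0, -0.991, 0.134], [0.0, 0.134, 0.991], [-1.0, -0.0, 0.0]]
ft_force: [-1.0, 0.3, 5.6]
finger_gap: 0.0165
```

Emit:
arm_command:
  plan: [-10,0,0,0,0,0,-20,0,0,0,0,0,-20,0,0,0,0,0,-20,0,0,0,0,0,0,0,0,0,0,0]

```text
time: 14.82
ee_pos: [0.5476, 0.2492, 0.1006]
ee_rot: [[0.005, -0.991, 0.134], [0.002, 0.134, 0.991], [-1.0, -0.004, 0.002]]
ft_force: [1.3, 1.0, -2.7]
finger_gap: 0.0162
```

Run:
```python
from h import *
st()
p,d=cams.grab_frame("side")
cv2.imwrite("pics/side11.png",cv2.resize(p[190:340,190:340],None,fx=4,fy=4,interpolation=cv2.INTER_CUBIC))
np.savez("s11.npz",p=p)
```

```text
t 14.82 tcp [547.6 249.2 100.6] jig 517.7 306.4 yaw 82.28 xaxis [ 0.005  0.002 -1.   ] F [ 1.3  1.  -2.7] gap 16.2
```

View pics/side11.png

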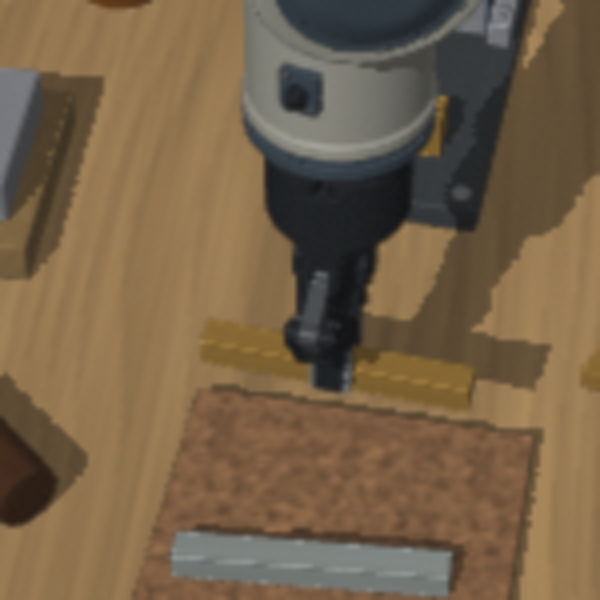

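Run:
```python
from h import *
print(jw(539.3,2))
plan(*jw(539.3,2),110,-6.12)
```

```text
[536.41050175 -55.78766544]
13 rows; end [536.4 -55.8 110. ] -6.12
[-0.9, -2.3, -23.3, 6.8, 0, 0, -0.9, -5.1, -22.9, 6.8, 0, 0, -0.9, -7.8, -22.1, 6.8, 0, 0, -0.9, -10.3, -21.1, 6.8, 0, 0, -0.8, -12.8, -19.7, 6.8, 0, 0]
[-0.9, -15, -18, 6.8, 0, 0, -0.8, -17, -16.1, 6.8, 0, 0, -0.9, -18.8, -14, 6.8, 0, 0, -0.8, -20.4, -11.7, 6.8, 0, 0, -0.9, -21.6, -9.2, 6.8, 0, 0]
[-0.8, -22.5, -6.6, 6.8, 0, 0, -0.9, -23.1, -3.8, 6.8, 0, 0, -0.8, -23.5, -1.1, 6.8, 0, 0]
```

Emit:
arm_command:
  plan: [-1,-2,-23,6.8,0,0,-1,-5,-23,6.8,0,0,-1,-8,-22,6.8,0,0,-1,-10,-21,6.8,0,0,-1,-13,-20,6.8,0,0]

```text
time: 15.28
ee_pos: [0.5405, 0.1305, 0.1008]
ee_rot: [[-0.002, -0.743, 0.67], [-0.0, 0.67, 0.743], [-1.0, 0.001, -0.001]]
ft_force: [0.9, 0.2, -4.4]
finger_gap: 0.0161
```

Emit:
arm_command:
  plan: [-1,-15,-18,6.8,0,0,-1,-17,-16,6.8,0,0,-1,-19,-14,6.8,0,0,-1,-20,-12,6.8,0,0,-1,-22,-9,6.8,0,0]

```text
time: 15.7
ee_pos: [0.5365, 0.0131, 0.1058]
ee_rot: [[-0.002, -0.241, 0.971], [0.0, 0.971, 0.241], [-1.0, 0.001, -0.002]]
ft_force: [-0.0, 0.1, -4.3]
finger_gap: 0.0164
```

Emit:
arm_command:
  plan: [0,-22,-7,6.8,0,0,0,-23,-4,6.8,0,0,0,-23,-1,6.8,0,0,0,0,0,0,0,0,0,0,0,0,0,0]

```text
time: 16.12
ee_pos: [0.5338, -0.0562, 0.1059]
ee_rot: [[-0.002, 0.109, 0.994], [0.0, 0.994, -0.109], [-1.0, 0.0, -0.002]]
ft_force: [-0.3, 0.1, -5.0]
finger_gap: 0.0164
```

Run:
```python
from h import *
st()
P,D=cams.grab_frame("top");p,d=cams.grab_frame("side")
cv2.imwrite("pics/top12.png",P)
cv2.imwrite("pics/side12.png",cv2.resize(p[140:270,230:360],None,fx=4.5,fy=4.5,interpolation=cv2.INTER_CUBIC))
plan(*jw(539.3,2),90,-6.12)
```

```text
t 16.12 tcp [533.8 -56.2 105.9] jig 536.8 1.3 yaw -6.23 xaxis [-0.002  0.    -1.   ] F [-0.3  0.1 -5. ] gap 16.4
1 rows; end [536.4 -55.8  90. ] -6.12
[16.1, -0.7, 2.6, 0.06, 0, 0]
```

View pics/top12.png

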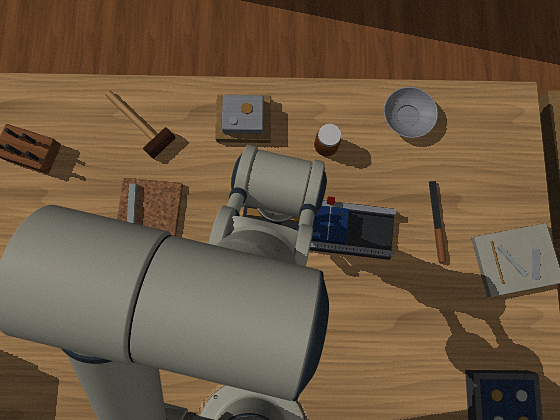

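View pics/side12.png

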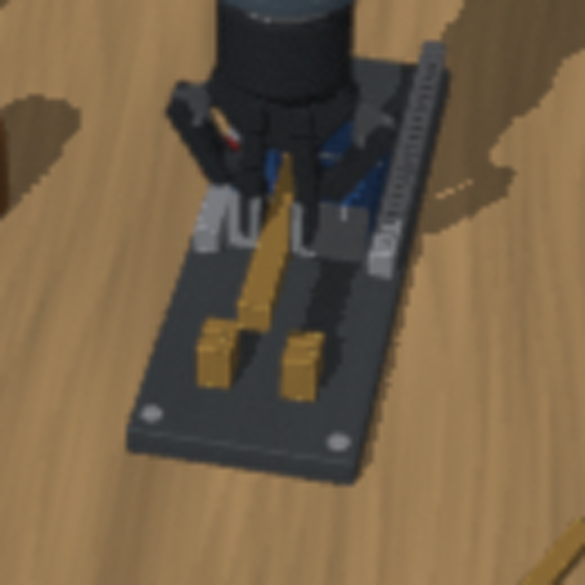

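Run:
```python
from h import *
for u,v,z in((286.6,207.3,.1128),(286.3,212.2,.0948)):
    q=ray("side",u,v,z)[0,:2]*1000;print(q@XJ,q@YJ)
```

```text
535.3262566581612 76.98840241200465
536.1049441096621 75.06563322140651
```

Emit:
arm_command:
  plan: [15,4,2,0,0,0,0,0,0,0,0,0,0,0,0,0,0,0]

```text
time: 16.47
ee_pos: [0.5362, -0.0506, 0.0912]
ee_rot: [[-0.002, 0.105, 0.995], [0.0, 0.995, -0.105], [-1.0, 0.0, -0.002]]
ft_force: [-0.3, -0.3, -4.2]
finger_gap: 0.0166
```

Run:
```python
from h import *
st();plan(*jw(539.3,4),35,-6.12,step=15)
```

```text
t 16.47 tcp [536.2 -50.6  91.2] jig 538.6 7.2 yaw -6.01 xaxis [-0.002  0.    -1.   ] F [-0.3 -0.3 -4.2] gap 16.6
4 rows; end [536.6 -53.8  35. ] -6.12
[14, -0.8, 0.2, 0.03, 0, 0, 14.1, -0.8, 0.2, 0.03, 0, 0, 14, -0.8, 0.2, 0.03, 0, 0, 14.1, -0.8, 0.1, 0.02, 0, 0]
```

Emit:
arm_command:
  plan: [14,0,0.5,0,0,0,14,0,0,0,0,0,10,0,0,0,0,0,0,0,0,0,0,0]

```text
time: 16.8
ee_pos: [0.5364, -0.0511, 0.0525]
ee_rot: [[-0.003, 0.106, 0.994], [0.0, 0.994, -0.106], [-1.0, 0.0, -0.003]]
ft_force: [-0.9, -0.2, -5.1]
finger_gap: 0.0163
```

Run:
```python
from h import *
st()
p,d=cams.grab_frame("side")
cv2.imwrite("pics/side13.png",cv2.resize(p[140:270,230:360],None,fx=4.5,fy=4.5,interpolation=cv2.INTER_CUBIC))
```

```text
t 16.8 tcp [536.4 -51.1  52.5] jig 538.8 6.6 yaw -6.08 xaxis [-0.003  0.    -1.   ] F [-0.9 -0.2 -5.1] gap 16.3
```

View pics/side13.png

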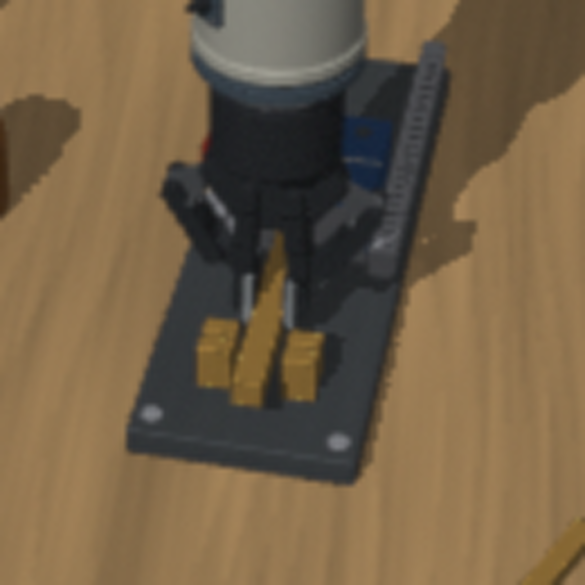

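Emit:
arm_command:
  plan: [8,0,0,0,0,0,6,0,0,0,0,0,4,0,0,0,0,0,0,0,0,0,0,0,0,0,0,0,0,0]

```text
time: 17.27
ee_pos: [0.5373, -0.0515, 0.0357]
ee_rot: [[-0.0, 0.107, 0.994], [0.0, 0.994, -0.107], [-1.0, 0.0, -0.0]]
ft_force: [0.4, -0.1, -4.3]
finger_gap: 0.0161
```

Run:
```python
from h import *
st()
```

```text
t 17.27 tcp [537.3 -51.5  35.7] jig 539.7 6.3 yaw -6.13 xaxis [-0.  0. -1.] F [ 0.4 -0.1 -4.3] gap 16.1
```

Emit:
arm_command:
  plan: [2,-3,0,0,0,0,1,-3,0,0,0,0,0,-2,0,0,0,0,0,0,0,0,0,0,0,0,0,0,0,0]

```text
time: 17.68
ee_pos: [0.5366, -0.0597, 0.0329]
ee_rot: [[0.0, 0.107, 0.994], [-0.0, 0.994, -0.107], [-1.0, -0.0, 0.0]]
ft_force: [0.3, 0.5, -5.3]
finger_gap: 0.0165
```

Emit:
arm_command:
  plan: [0,-2,0,0,0,0,0,-1,0,0,0,0,0,0,0,0,0,0]

```text
time: 17.93
ee_pos: [0.5362, -0.0627, 0.0328]
ee_rot: [[0.0, 0.107, 0.994], [-0.0, 0.994, -0.107], [-1.0, -0.0, 0.0]]
ft_force: [-0.5, 0.2, -4.1]
finger_gap: 0.0163
```

Run:
```python
from h import *
st()
```

```text
t 17.93 tcp [536.2 -62.7  32.8] jig 539.9 -4.9 yaw -6.13 xaxis [ 0. -0. -1.] F [-0.5  0.2 -4.1] gap 16.3
```

Contact is expected near -8.8, so I'll step 1 mm at a time and watch F_y.

Emit:
arm_command:
  plan: [0,-1,0,0,0,0,0,0,0,0,0,0]

```text
time: 18.1
ee_pos: [0.5361, -0.0636, 0.0328]
ee_rot: [[0.0, 0.107, 0.994], [-0.0, 0.994, -0.107], [-1.0, -0.0, 0.0]]
ft_force: [-0.1, -0.1, -4.1]
finger_gap: 0.0167
```

Emit:
arm_command:
  plan: [0,-1,0,0,0,0,0,0,0,0,0,0]

```text
time: 18.27
ee_pos: [0.536, -0.0646, 0.0328]
ee_rot: [[0.0, 0.107, 0.994], [-0.0, 0.994, -0.107], [-1.0, -0.0, 0.0]]
ft_force: [0.6, -0.4, -4.1]
finger_gap: 0.0165
```

Emit:
arm_command:
  plan: [0,-0.6,0,0,0,0,0,0,0,0,0,0]

```text
time: 18.43
ee_pos: [0.536, -0.0651, 0.0328]
ee_rot: [[0.0, 0.107, 0.994], [-0.0, 0.994, -0.107], [-1.0, -0.0, 0.0]]
ft_force: [-0.6, -0.4, -3.7]
finger_gap: 0.0166
```

Emit:
arm_command:
  plan: [0,-0.5,0,0,0,0,0,0,0,0,0,0]

```text
time: 18.6
ee_pos: [0.5359, -0.0656, 0.0328]
ee_rot: [[-0.0, 0.107, 0.994], [-0.0, 0.994, -0.107], [-1.0, -0.0, -0.0]]
ft_force: [-0.5, -1.0, -3.1]
finger_gap: 0.0167
```

Emit:
arm_command:
  plan: [0,-0.5,0,0,0,0,0,0,0,0,0,0]

```text
time: 18.77
ee_pos: [0.5358, -0.0661, 0.0328]
ee_rot: [[-0.0, 0.107, 0.994], [-0.0, 0.994, -0.107], [-1.0, -0.0, -0.0]]
ft_force: [-0.1, -0.6, -3.9]
finger_gap: 0.0163
```

Emit:
arm_command:
  plan: [0,-0.5,0,0,0,0,0,0,0,0,0,0]

```text
time: 18.93
ee_pos: [0.5358, -0.0666, 0.0328]
ee_rot: [[0.0, 0.107, 0.994], [-0.0, 0.994, -0.107], [-1.0, -0.0, 0.0]]
ft_force: [-0.0, -0.0, -4.4]
finger_gap: 0.0163
```

Emit:
arm_command:
  plan: [0,-0.5,0,0,0,0,0,0,0,0,0,0]

```text
time: 19.1
ee_pos: [0.5357, -0.0671, 0.0328]
ee_rot: [[0.0, 0.107, 0.994], [0.0, 0.994, -0.107], [-1.0, 0.0, 0.0]]
ft_force: [0.5, -0.2, -5.2]
finger_gap: 0.0163
```

Emit:
arm_command:
  plan: [0,-0.5,0,0,0,0,0,0,0,0,0,0]

```text
time: 19.27
ee_pos: [0.5356, -0.0676, 0.0328]
ee_rot: [[-0.0, 0.107, 0.994], [0.0, 0.994, -0.107], [-1.0, -0.0, -0.0]]
ft_force: [-0.5, -0.3, -5.1]
finger_gap: 0.0168
```

Run:
```python
from h import *
st()
p,d=cams.grab_frame("side");print(linefit("side",p,(145,205,270,330)))
cv2.imwrite("pics/side14.png",cv2.resize(p[140:250,250:350],None,fx=5,fy=5,interpolation=cv2.INTER_CUBIC))
```

```text
t 19.27 tcp [535.6 -67.6  32.8] jig 539.8 -9.8 yaw -6.13 xaxis [-0.  0. -1.] F [-0.5 -0.3 -5.1] gap 16.8
(np.float64(-131.9685104062622), array([  -0.19004461, -137.89904592]), np.int64(3), np.float64(-39.34381462099395), np.float64(-27.54749762960654))
```

View pics/side14.png

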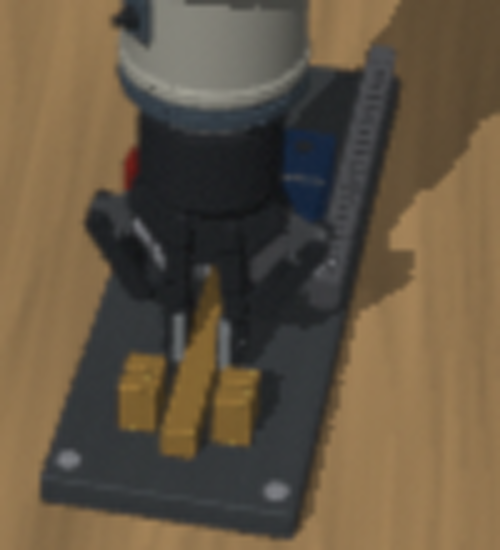

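Emit:
arm_command:
  plan: [0,-0.5,0,0,0,0,0,0,0,0,0,0]

```text
time: 19.48
ee_pos: [0.5356, -0.0678, 0.0328]
ee_rot: [[0.0, 0.107, 0.994], [0.0, 0.994, -0.107], [-1.0, 0.0, -0.0]]
ft_force: [0.7, 4.9, -5.1]
finger_gap: 0.0162
```

Emit:
arm_command:
  plan: [0,-0.5,0,0,0,0,0,0,0,0,0,0]

```text
time: 19.65
ee_pos: [0.5356, -0.0681, 0.0328]
ee_rot: [[-0.0, 0.107, 0.994], [0.001, 0.994, -0.107], [-1.0, 0.001, -0.0]]
ft_force: [1.3, 6.6, -3.7]
finger_gap: 0.0167
```

Emit:
arm_command:
  plan: [0,-0.5,0,0,0,0,0,0,0,0,0,0]

```text
time: 19.82
ee_pos: [0.5355, -0.0685, 0.0328]
ee_rot: [[0.0, 0.107, 0.994], [0.001, 0.994, -0.107], [-1.0, 0.001, -0.0]]
ft_force: [2.2, 7.8, -4.6]
finger_gap: 0.0165
```

Emit:
arm_command:
  plan: [0,0.4,0,0,0,0,0.8,0,0,0,0,0,0,0,0,0,0,0]

```text
time: 20.07
ee_pos: [0.5356, -0.0685, 0.032]
ee_rot: [[0.0, 0.107, 0.994], [0.0, 0.994, -0.107], [-1.0, 0.0, 0.0]]
ft_force: [1.3, 5.3, -1.1]
finger_gap: 0.0162
```

Emit:
arm_command:
  plan: [0.6,0,0,0,0,0,0,0,0,0,0,0]

```text
time: 20.23
ee_pos: [0.5356, -0.0685, 0.0314]
ee_rot: [[0.0, 0.107, 0.994], [0.0, 0.994, -0.107], [-1.0, 0.0, 0.0]]
ft_force: [-0.0, 4.8, -1.7]
finger_gap: 0.0163
```

Emit:
arm_command:
  plan: [0.4,0,0,0,0,0,0,0,0,0,0,0]

```text
time: 20.4
ee_pos: [0.5356, -0.0685, 0.0312]
ee_rot: [[0.0, 0.107, 0.994], [0.0, 0.994, -0.107], [-1.0, 0.0, 0.0]]
ft_force: [-0.0, 6.5, 0.8]
finger_gap: 0.016
```

Emit:
arm_command:
  plan: [0.3,0,0,0,0,0,0,0,0,0,0,0]

```text
time: 20.57
ee_pos: [0.5356, -0.0685, 0.0311]
ee_rot: [[0.0, 0.107, 0.994], [0.0, 0.994, -0.107], [-1.0, 0.0, 0.0]]
ft_force: [-1.8, 5.1, 8.9]
finger_gap: 0.0165
```

Emit:
arm_command:
  plan: [0,0,0,0,0,0,0,0,0,0,0,0,0,0,0,0,0,0,0,0,0,0,0,0,0,0,0,0,0,0]
  gripper: 0

```text
time: 20.98
ee_pos: [0.5356, -0.0687, 0.0307]
ee_rot: [[0.0, 0.107, 0.994], [-0.0, 0.994, -0.107], [-1.0, -0.0, 0.0]]
ft_force: [1.0, 0.5, 0.2]
finger_gap: 0.0426
```

Emit:
arm_command:
  plan: [-10,0,0,0,0,0,-25,0,0,0,0,0,-35,0,0,0,0,0,-40,0,0,0,0,0,-40,0,0,0,0,0]

```text
time: 21.4
ee_pos: [0.5349, -0.0685, 0.1828]
ee_rot: [[-0.001, 0.107, 0.994], [0.0, 0.994, -0.107], [-1.0, 0.0, -0.001]]
ft_force: [0.8, 0.1, 0.3]
finger_gap: 0.0425
```

Run:
```python
from h import *
st()
plan(330,330,200,40)
```

```text
t 21.4 tcp [534.9 -68.5 182.8] jig 539.1 -10.8 yaw -6.13 xaxis [-0.001  0.    -1.   ] F [0.8 0.1 0.3] gap 42.5
12 rows; end [330. 330. 200.] 40.0
[-1.4, 31.2, -20.5, -3.84, 0, 0, -1.4, 32.5, -18.4, -3.84, 0, 0, -1.4, 33.7, -16.2, -3.84, 0, 0, -1.4, 34.7, -13.9, -3.85, 0, 0, -1.4, 35.5, -11.5, -3.84, 0, 0]
[-1.5, 36.2, -9.1, -3.85, 0, 0, -1.4, 36.7, -6.7, -3.84, 0, 0, -1.5, 37.1, -4.2, -3.85, 0, 0, -1.4, 37.3, -1.7, -3.84, 0, 0, -1.5, 37.3, 0.9, -3.85, 0, 0]
[-1.4, 37.2, 3.3, -3.84, 0, 0, -1.5, 36.9, 5.9, -3.85, 0, 0]
```

Emit:
arm_command:
  plan: [-1,31,-20,-3.8,0,0,-1,32,-18,-3.8,0,0,-1,33,-16,-3.8,0,0,-1,35,-14,-3.8,0,0,-1,35,-11,-3.8,0,0]

```text
time: 21.82
ee_pos: [0.4507, 0.0972, 0.1865]
ee_rot: [[0.001, -0.226, 0.974], [0.0, 0.974, 0.226], [-1.0, -0.0, 0.001]]
ft_force: [0.5, 0.7, 0.5]
finger_gap: 0.0429
```

Emit:
arm_command:
  plan: [-1,36,-9,-3.8,0,0,-1,37,-7,-3.8,0,0,-1,37,-4,-3.8,0,0,-1,37,-2,-3.8,0,0,-1,37,1,-3.8,0,0]

```text
time: 22.23
ee_pos: [0.3663, 0.2631, 0.1915]
ee_rot: [[0.001, -0.531, 0.848], [0.0, 0.848, 0.531], [-1.0, -0.0, 0.001]]
ft_force: [0.3, -0.4, -0.1]
finger_gap: 0.0424
```

Emit:
arm_command:
  plan: [0,37,3,-3.8,0,0,0,37,6,-3.8,0,0,0,0,0,0,0,0]

```text
time: 22.48
ee_pos: [0.3312, 0.3329, 0.1915]
ee_rot: [[0.0, -0.642, 0.766], [0.002, 0.766, 0.642], [-1.0, 0.001, 0.002]]
ft_force: [0.3, -0.5, 0.8]
finger_gap: 0.0428
```

Run:
```python
from h import *
st()
P,D=cams.grab_frame("top");p,d=cams.grab_frame("side")
np.savez("s15.npz",P=P,p=p)
m=linefit("top",P,(200,250,300,355));ms=linefit("side",p,(145,205,270,330));print(m[:3],ms[:3])
for jx in(47,55): print(jx,pix("top",[[*jw(539+jx,m[0])/1000,.062]]).round(2),pix("side",[[*jw(539+jx,ms[0])/1000,.062]]).round(2))
print((P[...,2].astype(int)-P[...,1])[202:206,325:338])
cv2.imwrite("pics/top15.png",cv2.resize(P[180:270,235:370],None,fx=5.5,fy=5.5,interpolation=cv2.INTER_CUBIC))
cv2.imwrite("pics/side15.png",cv2.resize(p[145:250,250:335],None,fx=5.5,fy=5.5,interpolation=cv2.INTER_CUBIC))
cv2.imwrite("pics/top15f.png",P)
```

```text
t 22.48 tcp [331.2 332.9 191.5] jig 293.6 366.4 yaw 39.96 xaxis [ 0.     0.002 -1.   ] F [ 0.3 -0.5  0.8] gap 42.8
(np.float64(-135.91025822819907), array([ 1.78612519e-03, -1.35906333e+02]), np.int64(46)) (np.float64(-132.11113987135974), array([ 1.78158355e-03, -1.32106918e+02]), np.int64(53))
47 [[330.68 205.45]] [[283.17 171.51]]
55 [[330.98 202.43]] [[280.42 171.14]]
[[-2  3 31 52 78 74 77 72 71 39 -7  0 -4]
 [-2 -4 16 27 54 70 70 74 52 -6 -4 -2 -4]
 [-2 -2 -6 -7 14 66 65 35  6 -1 -3  0  0]
 [ 5  1  3 -3 -4 17  6 -4 -1 -2 -1  1  0]]
```

View pics/top15.png

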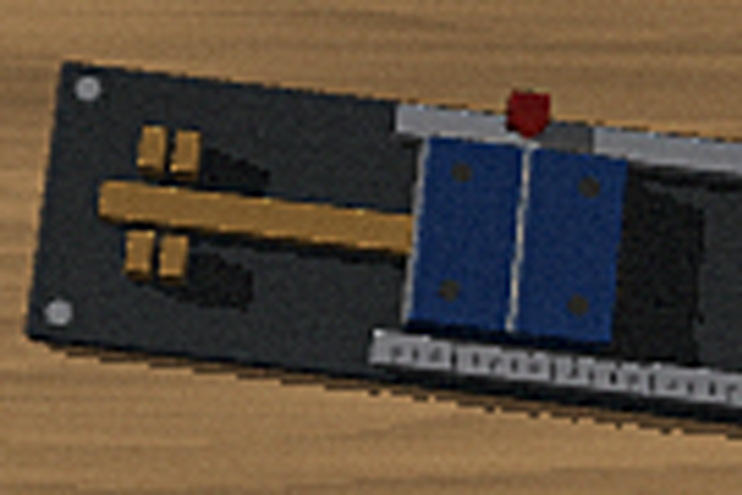

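View pics/side15.png

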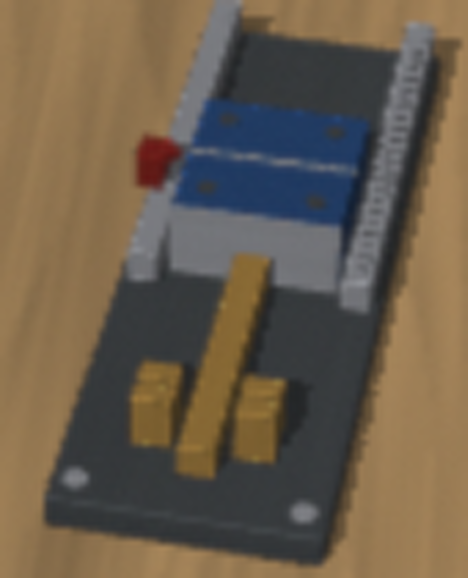

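View pics/top15f.png

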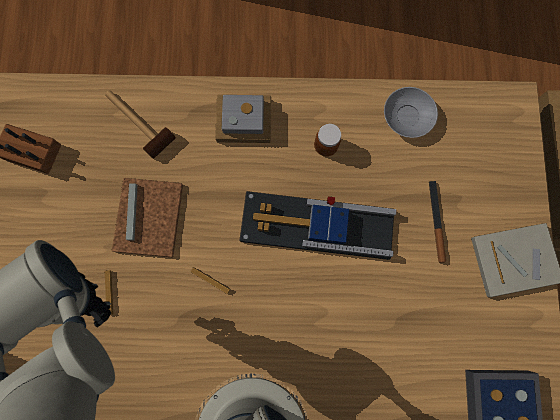

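The stop sits within about 1 mm of the pointer. The bar is in the lane with no visible gap at the stop, and everything else is where it was. I'm handing the job in.

Run:
```python
from cell import robot
print(robot.sign_off())
```

```text
the job is handed in; nothing more can be done
None
```

I nudged the stop from behind to the pointer in small steps. I then gripped the largest brass bar (the one on the cork board) and lowered it between the saw cheeks. I eased it against the stop until it touched, set it on the bed, let go and moved the arm clear. I handed the job in at about 22.5 s.

- **Stop position:** After the nudging, the top view showed the white line level with the tip to about 0.3 mm. The side view put it about 1 mm short.
- **Bar contact moved the stop:** I sent three 0.5 mm steps together when the bar touched, so it kept pressing, up to about 8 N. The stop slid back about 0.7 mm. At the end the line read about 0.7 mm short in the top view and about 2 mm short in the side view. I trusted the top view and left it short rather than risk pushing past the pointer.
- **Bar:** Both views show it in the lane and parallel to the jig. No gap at the stop shows in either view.
- **Everything else:** The aluminium bar, mallet, file and jar look unmoved in the last top picture.
- **Camera disagreement:** The two cameras differed by about 3.8 mm along the jig. The side view agreed with the arm, so I used it for positions and compared line and tip only within a single picture.

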